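# Mix a settled culture bottle and stand it ready for sampling

### The arm

A 7-joint arm with a two-finger parallel gripper is mounted at the origin on the work surface. World frame = base frame: x ahead of the robot, y to its left, z up, the work surface at z = 0. Lengths are in m, angles in rad, forces in N, time in s.
With the tool pointing down it reaches from about 0.35 to 0.775 m from the base axis. Payload 3.1 kg.
Tool frame: the origin (TCP) lies between the finger pads, 19 mm behind the fingertips; this is the grasp point; z points along the fingers, y is the line along which they close (so a half turn about z gives the same grasp; the last joint's range is limited). The gripper opens to 85 mm and grips with 20 to 120 N. Pads are 22 mm wide; open, the fingers measure 114 mm over their backs; the gripper's body (76 mm by 85 mm) begins 54 mm behind the grasp point. The pads swing forward as they close: fully open they stand 13 mm farther back than shut.
Start: joints at [-1.339, 0.311, 0.014, 1.512, -0.004, 1.319, -0.027], TCP at [0.149, 0.53, 0.25] pointing down, gripper open.
Joint ranges: [-2.7, 2.7], [-0.3, 1.91], [-1.27, 1.3], [0.12, 2.57], [-1.44, 4.58], [0.2, 2.03], [-3.05, 3.05]. Speed limits (rad/s): [2.79, 2.79, 3.14, 3.14, 3.14, 3.14, 3.14].

### API

Orientations are given as a rotation vector (axis times angle).
In Python, from station import manip gives the robot as it stands.
- The arm moves only by the shell command python3 -m jog 'ROWS' [OPENING] [FORCE]. ROWS is JSON, a list of rows, each a list of 2 entries, a list of its own where there are three numbers: the shift along the world's x, y, z in mm, then the turn about the world's z in degrees. In form: [[[x, y, z], turn], ...]. A call has 1 to 20 rows; each row shifts and turns the commanded pose from where the row before left it; what a row does not reach is not made up. A row lasts 1/12 s, in which the tool goes at most 41.7 mm and 7.16 degrees, less where a joint would pass 70% of its speed; a pose out of reach is approached as far as the arm can. A call with a gripper value outside its range is refused whole. OPENING is the opening, from 0 (shut) to 1 (fully open), set as the call begins (- or left out, the last holds). The fingers move at their own pace and stop on an object; FORCE is the grip in N (left out, the last holds). Time passes only in rows, so rows that do not move let the fingers close. It gives the time, the measured TCP pose, the force, the opening and the grip force at its end, in the units of the state.
- manip.observe(): the state, without advancing time (a new reading comes with each control period).
- manip.grab_frame(name): name is "scene" or "top" or "wrist"; returns a dict with "img" (420x560x3 uint8, red, green, blue), "intrinsics" (3x3 intrinsics, pixels), "world_from_camera" (4x4, takes a point from camera to world coordinates). Camera axes: x right, y up, looking along -z (the intrinsics and any distortion apply to the point x, -y, -z); pixel columns grow to the right and rows downward; lengths in m; the calibration is good to about 2 mm. A picture is of the moment at which its call begins. There is no depth.
- manip.hand_in(): hands the job in; it is judged then, once.
Trained networks look in the newest picture that a camera, given by its name, has taken for a name from the list of things; names that differ only in an ending like _2 or _b are one class to them, and where a whole thing is asked for, a point or a joint stands for the part that bears it (a point fixed in the world has none). Each returns a list of dicts, best first, with "p" (0 to 1); they miss things now and then, are a little off and sometimes report something else, mostly with a low value. They report only what shows in the picture. A call takes as long as a camera call.
- manip.silhouettes(camera, thing): "region" (420x560 bool, what is visible of it) and "point" ([column, row] in pixels, amid what is visible of it).
The state is a dict: "time_s": time; "joints": joint angles; "joint_velocities": joint speeds; "joint_torque": joint torques, N m; "position": TCP position; "eef_rot": TCP orientation; "force": force on the tool from outside, world axes, zero at the start; "wrist_torque": the same for the moment, N m; "opening": opening from 0.0 (shut) to 1.0 (fully open); "grasp_force": force on a finger pad.
Only numpy, scipy, OpenCV 4.12 (cv2) and the standard library are available. Lean on these libraries where they do the work, as an engineer would, in place of code of your own. Each camera call takes 0.05 s, during which the arm holds its last target. There are 200 camera calls.

### The job

The culture in the slender, metal-capped bottle under the glass shelf has settled on its bottom: take that bottle out, turn it upside down, with its cap well below its base, and hold it so in the air for two seconds to loosen the sediment. Then stand it gently upright on the free part of the steel spill tray, beside the stack of dishes, and let go of it. Leave all the other things where they are.

Things in the scene. Friction and masses are not known exactly. Their poses are not given: they have to be found in the camera images.
- bottle: Culture bottle: amber glass with paper label, round, 40 mm diameter up to 92 mm, then a narrow neck; 130 mm tall with its aluminium crimped cap (32 mm diameter, top 15 mm). About 130 g, centre of mass about 60 mm up; it stays closed. Starts upright on the bench under the glass shelf, in any of three places in a row. Origin: centre of its underside; z runs from base to cap; yaw means nothing.
- bottle_cap (a point): Centre of the top of the culture bottle's cap, 130 mm along the bottle's z from its origin.
- riser: Riser shelf, fixed: glass board 460 mm long (x), 248 mm deep (y), its underside 266 mm and top 282 mm above the bench, on C-shaped steel frames at both ends (x = +-218 mm, 20 mm thick, arms' underside at 258 mm, uprights at the back, y = -110 mm). Stock on its back half reaches 410 mm above the bench. Origin: on the bench under its middle. Open to the front, its +y.
- riser_front (a point): Middle of the shelf's front lower edge (riser x = 0, y = +124 mm, 266 mm above the bench). The culture bottle, media bottle and jar stand in a row along the riser's x (x about -110, 0 and +110 mm, order varies), their axes 58 to 74 mm behind this edge: a tool pointing straight down hits the shelf; come from the front, leaning some 35 to 50 degrees.
- media_bottle: Clear screw-capped media bottle, 56 mm diameter, 105 mm tall, wide cap; stands under the shelf. Bystander. Origin: centre of its underside.
- jar: Squat white jar with a wide lid, 69 mm diameter, 90 mm tall; stands under the shelf. Bystander. Origin: centre of its underside.
- tray: Steel spill tray, fixed: 207 mm (x) by 307 mm (y) over its flanges, flat floor 194 mm by 294 mm inside, floor 4 mm above the bench, rim 17 mm high above the bench. Origin: on the bench under its middle. The dish stack stands on its +y half (away from the robot); the -y half, nearer the robot, is free.
- tray_free (a point): Middle of the free part of the tray, on the tray's floor (4 mm above the bench), 75 mm from the tray's middle along its -y; axes parallel to the tray's.
- dishes: Stack of four closed culture dishes on the tray, 90 mm diameter, 60 mm tall. Bystander. Origin: centre of its underside.
- plate: One closed culture dish lying on the bench between shelf and tray, 90 mm diameter, 15 mm tall. Bystander. Origin: centre of its underside.
- burner: Laboratory gas burner, not lit: base 84 mm diameter, slim tube, 156 mm tall, gas inlet 48 mm out to one side. Bystander. Origin: centre of its underside.
- tube_rack: White rack of capped tubes, 100 mm by 210 mm (its y), 110 mm tall. Bystander on the left. Origin: centre of its underside.
- swab_pot: Clear pot of wooden swabs, 72 mm diameter, 100 mm tall, swabs to about 195 mm. Bystander at the far edge. Origin: centre of its underside.

How it is judged:
On the way:
1. the bottle is held upside down in the air: tipped over by more than 130 degrees, held by the fingers, its cap at least 50 mm above the bench (angle between bottle's own z axis and vertical above 2.27 rad and height (world z) of bottle_cap above 0.05 m and contact force between the fingers and bottle above 1 N), for 1.5 s.
At the end, for the whole second after the job is handed in: the bottle stands upright (within 6 degrees), at rest and released, on the floor of the spill tray (its origin less than 10 mm above the bench, inside the tray's walls) (angle between bottle's own z axis and vertical below 0.1 rad and height (world z) of bottle below 0.01 m and linear speed of bottle below 0.02 m/s and contact force between the fingers and bottle below 0.1 N and x of bottle in the frame of tray between -0.09 and 0.09 m and y of bottle in the frame of tray between -0.14 and 0.14 m); the robot touches nothing.
It fails at once if the media bottle or the jar is moved more than 25 mm or tipped over (distance of any of media_bottle, jar from where it was at the start of the episode above 0.025 m or angle between any of media_bottle, jar's own z axis and vertical above 0.4 rad).
It fails at once if the dish stack or the single dish is moved more than 25 mm or tipped over (distance of any of dishes, plate from where it was at the start of the episode above 0.025 m or angle between any of dishes, plate's own z axis and vertical above 0.4 rad).
It fails at once if the burner, the tube rack or the swab pot is moved more than 25 mm or tipped over (distance of any of burner, tube_rack, swab_pot from where it was at the start of the episode above 0.025 m or angle between any of burner, tube_rack, swab_pot's own z axis and vertical above 0.4 rad).
It fails at once if the bottle is dropped or banged onto the tray (within 18 mm above the tray's floor it moves faster than 0.35 m/s, or presses on the tray with more than 40 N) (contact force between bottle and tray above 40 N or (height (world z) of bottle below 0.022 m and linear speed of bottle above 0.35 m/s and x of bottle in the frame of tray between -0.09 and 0.09 m and y of bottle in the frame of tray between -0.14 and 0.14 m)).
It also fails if it takes over 61 s, if anything falls off the work surface, if the arm or the gripper's body presses on something with over 40 N, if the wrist force passes 120 N, or if a joint passes its speed limit or range.

## Working session

There is one attempt and no reset: what is moved stays moved. The work goes in short steps, Python scripts to look and compute and a shell command to move; the robot and the scene stay as the last step left them, time stands still between calls to the robot, and variables do not carry over. Pictures are saved under pics/ and viewed, at most 10 in all, crops included, and the job is handed in when it is done.

```bash
ls -la; python3 -m jog --help 2>&1 | head -40; mkdir -p pics
python3 - <<'E'
from station import manip
import cv2,numpy as np
print([a for a in dir(manip) if a[0]!='_']); s=manip.observe(); print(s)
for c in ("scene","top"):
    f=manip.grab_frame(c); cv2.imwrite(f"pics/{c}0.png",f["img"][:,:,::-1])
    print(c,f["intrinsics"],f["world_from_camera"].round(3) if hasattr(f["world_from_camera"],'round') else f["world_from_camera"])
E
```

```text
total 12
drwxr-xr-x  3 agent agent 4096 Nov 30 04:58 .
drwxr-xr-x 23 root  root  4096 Nov 30 04:58 ..
drwxr-xr-x  2 agent agent 4096 Nov 30 04:58 pics
invalid input: not JSON, or not a number
['IKError', 'grab_frame', 'hand_in', 'observe', 'silhouettes']
{'time_s': 0.0, 'joints': array([-1.33872228,  0.3117417 ,  0.01400145,  1.51306801, -0.00438319,
        1.31916517, -0.02724373]), 'joint_velocities': array([-1.00359588e-03,  2.48590862e-04,  1.59874875e-03,  1.40457840e-04,
        3.03075137e-05,  5.09828628e-04,  6.06466866e-04]), 'joint_torque': array([ 2.99425592e-04, -3.79909372e+01,  1.45766116e-01, -2.30595160e+01,
        1.20126057e-02,  1.35329799e-02,  2.82167250e-06]), 'position': array([0.14851524, 0.52886405, 0.24890781]), 'eef_rot': array([-0.42862924, -3.11200497,  0.00367976]), 'force': array([ 0.02827852,  0.33198941, -0.32880586]), 'wrist_torque': array([ 0.04097891,  0.00172187, -0.01747108]), 'grasp_force': 0.0, 'opening': 1.000533339902996}
scene [[448.73207798   0.         273.42429079]
 [  0.         448.73207798 207.23736271]
 [  0.           0.           1.        ]] [[-0.164 -0.744  0.647  1.282]
 [ 0.986 -0.126  0.106  0.148]
 [ 0.003  0.656  0.755  1.002]
 [ 0.     0.     0.     1.   ]]
top [[403.19037282   0.         281.93663086]
 [  0.         403.19037282 207.39376915]
 [  0.           0.           1.        ]] [[ 0.015  0.992 -0.128  0.432]
 [-1.     0.017  0.021  0.064]
 [ 0.023  0.128  0.992  1.359]
 [ 0.     0.     0.     1.   ]]
```

View pics/scene0.png

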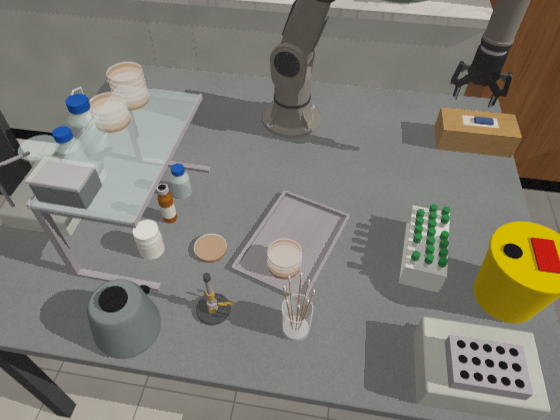

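View pics/top0.png

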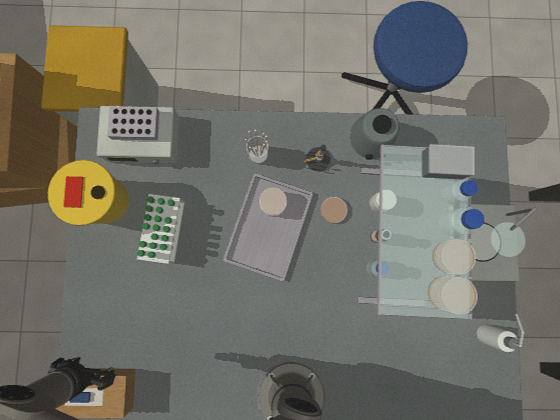

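Run:
```python
from station import manip
import numpy as np
for c in ("scene","top"):
  for t in ("bottle","bottle_cap","riser","riser_front","media_bottle","jar","tray","dishes","plate","burner","tube_rack","swab_pot"):
    r=manip.silhouettes(c,t)
    for d in r[:2]:
      ys,xs=np.nonzero(d["region"]); print(c,t,round(d["p"],2),np.round(d["point"],1),(xs.min(),xs.max(),ys.min(),ys.max()) if len(xs) else None,len(xs))
```

```text
scene bottle 0.8 [166.4 202.5] (np.int64(156), np.int64(176), np.int64(184), np.int64(223)) 538
scene bottle_cap 0.75 [167.8 203.2] (np.int64(156), np.int64(176), np.int64(183), np.int64(223)) 568
scene riser 0.74 [112.2 159.7] (np.int64(25), np.int64(210), np.int64(62), np.int64(290)) 18970
scene riser 0.53 [164.2 204.1] (np.int64(157), np.int64(176), np.int64(184), np.int64(223)) 498
scene riser_front 0.94 [111.8 163.5] (np.int64(25), np.int64(210), np.int64(62), np.int64(291)) 19020
scene riser_front 0.51 [208.7 251. ] (np.int64(194), np.int64(226), np.int64(234), np.int64(262)) 772
scene media_bottle 0.79 [176.1 182.8] (np.int64(170), np.int64(191), np.int64(164), np.int64(198)) 578
scene jar 0.67 [146.9 238.6] (np.int64(133), np.int64(164), np.int64(220), np.int64(259)) 921
scene tray 0.58 [295.7 238.5] (np.int64(232), np.int64(349), np.int64(190), np.int64(296)) 6067
scene dishes 0.73 [280.7 258.6] (np.int64(267), np.int64(301), np.int64(239), np.int64(279)) 1207
scene plate 0.61 [210.7 249.7] (np.int64(194), np.int64(226), np.int64(234), np.int64(262)) 776
scene burner 0.88 [2
[... 1503 characters left out ...]
, np.int64(194), np.int64(211)) 132
top tray 0.89 [270.6 230.7] (np.int64(222), np.int64(311), np.int64(174), np.int64(280)) 5380
top tray 0.35 [271.6 202.6] (np.int64(258), np.int64(284), np.int64(188), np.int64(215)) 590
top dishes 0.77 [276. 205.] (np.int64(259), np.int64(285), np.int64(187), np.int64(215)) 640
top plate 0.91 [334.7 207.4] (np.int64(321), np.int64(347), np.int64(197), np.int64(222)) 550
top burner 0.79 [319.2 156.8] (np.int64(305), np.int64(330), np.int64(145), np.int64(170)) 488
top tube_rack 0.83 [162.1 229.4] (np.int64(138), np.int64(183), np.int64(194), np.int64(263)) 2440
top swab_pot 0.97 [253.2 150.1] (np.int64(246), np.int64(267), np.int64(130), np.int64(164)) 549
```

Scene picture: amber bottle at about (166,203), the middle of the row under the shelf. Media bottle is at (178,183) and jar at (148,239). The tray's free half is near (310,215). The top view shows the shelf opening toward world +y (image left).

The rows only shift and yaw, so I first check how the tool behaves near the edge of reach, moving up in free air.

```bash
python3 -m jog '[[[0,0,40],0],[[0,0,40],0],[[0,0,40],0],[[0,0,40],0],[[0,0,40],0],[[0,0,40],0],[[0,0,40],0],[[0,0,40],0]]'
cat > h.py <<'E'
import numpy as np
from station import manip
from scipy.spatial.transform import Rotation as R
np.set_printoptions(precision=3,suppress=True)
def st():
    s=manip.observe(); M=R.from_rotvec(s["eef_rot"]).as_matrix()
    print("t",round(s["time_s"],2),"q",s["joints"],"p",s["position"],"\n tz",M[:,2],"ty",M[:,1],"F",s["force"],"op",round(s["opening"],3),"g",s["grasp_force"])
E
python3 -c "import h;h.st()"
```

```text
time_s: 1.97
position: [0.1472, 0.5263, 0.549]
eef_rot: [0.425, 3.106, 0.069]
force: [-0.8, 0.4, -0.0]
opening: 0.996
grasp_force: 0.0
t 1.97 q [-1.399  0.354  0.133  0.717 -0.053  2.029 -0.001] p [0.147 0.526 0.549] 
 tz [ 0.012  0.043 -0.999] ty [0.268 0.962 0.045] F [-0.773  0.356 -0.047] op 0.996 g 0.0
```

```bash
python3 -m jog '[[[0,0,40],0],[[0,0,40],0],[[0,0,40],0],[[0,0,40],0],[[0,0,40],0],[[0,0,40],0]]'>/dev/null;python3 -c "import h;h.st()"; python3 -m jog '[[[0,0,0],0],[[0,0,0],0]]'>/dev/null;python3 -c "import h;h.st()"; python3 -m jog '[[[0,0,-40],0],[[0,0,-40],0],[[0,0,-40],0],[[0,0,-40],0],[[0,0,-40],0],[[0,0,-40],0]]' >/dev/null;python3 -c "import h;h.st()"
```

```text
t 2.47 q [-1.464  0.21   0.203  0.692 -0.054  2.032 -0.001] p [0.135 0.48  0.634] 
 tz [ 0.056  0.202 -0.978] ty [0.264 0.941 0.209] F [-0.332 -0.676  0.233] op 1.0 g 0.0
t 2.63 q [-1.463  0.21   0.203  0.692 -0.054  2.032 -0.001] p [0.135 0.481 0.634] 
 tz [ 0.057  0.202 -0.978] ty [0.264 0.941 0.21 ] F [ 0.01  -0.013 -1.634] op 0.998 g 0.0
t 3.13 q [-1.5    0.018  0.167  1.533  0.005  1.387 -0.037] p [0.135 0.481 0.393] 
 tz [ 0.055  0.195 -0.979] ty [0.264 0.943 0.203] F [0.057 0.765 0.37 ] op 1.003 g 0.0
```

```bash
cat > fit.py <<'E'
import numpy as np, itertools, sys
from scipy.spatial.transform import Rotation as R
from scipy.optimize import least_squares
np.set_printoptions(precision=4,suppress=True)
D=[([-1.33872,.31174,.014,1.51307,-.00438,1.31917,-.02724],[.1485,.5289,.2489],R.from_rotvec([-.42863,-3.112,.00368]).as_matrix())]
def add(q,p,z,y):
    z=np.array(z);y=np.array(y);y=y/np.linalg.norm(y);x=np.cross(y,z);x/=np.linalg.norm(x);z=np.cross(x,y)
    D.append((q,p,np.c_[x,y,z]))
add([-1.399,.354,.133,.717,-.053,2.029,-.001],[.147,.526,.549],[.012,.043,-.999],[.268,.962,.045])
add([-1.463,.21,.203,.692,-.054,2.032,-.001],[.135,.481,.634],[.057,.202,-.978],[.264,.941,.21])
add([-1.5,.018,.167,1.533,.005,1.387,-.037],[.135,.481,.393],[.055,.195,-.979],[.264,.943,.203])
rz=lambda a:R.from_euler('z',a).as_matrix(); ry=lambda a:R.from_euler('y',a).as_matrix()
def rots(q,s,c1,c7):
    A=rz(s[0]*q[0]+c1); B=A@ry(q[1])@rz(s[1]*q[2]); C=B@ry(q[3])@rz(s[2]*q[4]); T=C@ry(q[5])@rz(s[3]*q[6]+c7)
    return A,A@ry(q[1]),B,B@ry(q[3]),C,C@ry(q[5]),T
def ang(v,s):
    return np.concatenate([R.from_matrix(rots(q,s,*v)[6].T@M).as_rotvec() for q,p,M in D])
out=[]
for s in itertools.product([1,-1],repeat=4):
  for c1 in (0,1.3,2.6,-2): 
    for c7 in (0,1.57,3.1,-1.57):
      r=least_squares(ang,[c1,c7],args=(s,)); out.append((r.cost,s,r.x))
out.sort(key=lambda o:o[0])
for o in out[:3]: print(o)
_,s,c=out[0]
print(ang(c,s).reshape(-1,3))
# position linear: p = d1 z + a-offsets: columns: base z, after q2 link (x,z), after q4 link (x,z), tool z
A=[];b=[]
for q,p,M in D:
    r=rots(q,s,*c); e=np.eye(3)
    A.append(np.c_[e[:,2],r[2][:,0],r[2][:,2],r[4][:,2],r[6][:,2]]);b.append(p)
A=np.vstack(A);b=np.concatenate(b); x,_,_,sv=np.linalg.lstsq(A,b,rcond=None); print(x,sv,(A@x-b).reshape(-1,3))
E
python3 fit.py
```

```text
(np.float64(1.5100913461934847e-06), (-1, -1, -1, -1), array([-0.0012,  1.5692]))
(np.float64(1.510091346193563e-06), (-1, -1, -1, -1), array([-0.0012,  1.5692]))
(np.float64(1.5100913461949405e-06), (-1, -1, -1, -1), array([-0.0012,  1.5692]))
[[-0.      0.      0.0004]
 [-0.0011 -0.0005 -0.    ]
 [-0.0006 -0.0004  0.0001]
 [-0.0004  0.0006 -0.0006]]
[0.2576 0.0212 0.423  0.4155 0.2997] [3.4827 2.7373 0.5768 0.1874 0.0983] [[-0.0151  0.006   0.0007]
 [-0.0142  0.0008 -0.0014]
 [-0.014  -0.0003 -0.0013]
 [-0.0145  0.0091  0.002 ]]
```

```bash
cat >> fit.py <<'E'
for cols in ("y2","y2x","y2y4"):
  A=[]
  for q,p,M in D:
    r=rots(q,s,0,np.pi/2)
    L=[np.eye(3)[:,2],r[2][:,2],r[4][:,2],r[6][:,2],r[0][:,1]]
    if 'x' in cols: L+=[r[0][:,0]]
    if 'y4' in cols: L+=[r[2][:,1]]
    A.append(np.c_[tuple(L)])
  A=np.vstack(A); x,_,_,sv=np.linalg.lstsq(A,b,rcond=None); print(cols,x,sv,"\n",1000*(A@x-b).reshape(-1,3))
E
python3 fit.py | tail -18
```

```text
[-0.0142  0.0008 -0.0014]
 [-0.014  -0.0003 -0.0013]
 [-0.0145  0.0091  0.002 ]]
y2 [ 0.2508  0.4734  0.4177  0.3472 -0.017 ] [3.4763 2.0791 1.8734 0.2479 0.1457] 
 [[-0.0986 -0.2263  0.2685]
 [-0.144   0.2501 -0.0676]
 [ 0.1402  0.068   0.3682]
 [ 0.085  -0.1651 -0.5692]]
y2x [ 0.2505  0.4722  0.4175  0.3457 -0.017   0.0006] [3.4978 2.7246 2.0002 0.546  0.1817 0.101 ] 
 [[-0.0345 -0.1603  0.3986]
 [-0.1211  0.2277 -0.0718]
 [ 0.1042 -0.0078  0.2557]
 [ 0.0472 -0.0467 -0.5825]]
y2y4 [ 0.2519  0.4738  0.4176  0.3488 -0.0153 -0.0017] [3.4767 2.8232 1.9599 0.2556 0.1857 0.0289] 
 [[-0.0974 -0.1902  0.2474]
 [-0.1739  0.202  -0.0792]
 [ 0.148   0.0991  0.3907]
 [ 0.1068 -0.1966 -0.559 ]]
```

```bash
cat > cam.py <<'E'
import numpy as np, cv2
from station import manip
def ray(f,uv):
    K=np.array(f["intrinsics"]);T=np.array(f["world_from_camera"])
    d=np.array([(uv[0]-K[0,2])/K[0,0],-(uv[1]-K[1,2])/K[1,1],-1.]);return T[:3,3],T[:3,:3]@d
def atz(f,uv,z):
    o,d=ray(f,uv);return o+d*(z-o[2])/d[2]
def proj(f,P):
    K=np.array(f["intrinsics"]);T=np.array(f["world_from_camera"]);c=T[:3,:3].T@(np.array(P)-T[:3,3])
    return np.array([K[0,0]*c[0]/-c[2]+K[0,2],K[1,1]*-c[1]/-c[2]+K[1,2]])
def tri(r1,r2):
    (o1,d1),(o2,d2)=r1,r2; A=np.c_[d1,-d2]; s=np.linalg.lstsq(A,o2-o1,rcond=None)[0]
    a,b=o1+d1*s[0],o2+d2*s[1]; return (a+b)/2,np.linalg.norm(a-b)
def cyl(f,region,h,r):
    # fit (x,y) of a vertical cylinder on bench by matching silhouette hull bbox
    from scipy.optimize import least_squares
    ys,xs=np.nonzero(region); bb=np.array([xs.min(),xs.max()+1,ys.min(),ys.max()+1],float)
    a=np.linspace(0,2*np.pi,24)
    def g(v):
        P=np.array([proj(f,[v[0]+ri*np.cos(t),v[1]+ri*np.sin(t),z]) for z,ri in h for t in a]);return np.array([P[:,0].min(),P[:,0].max(),P[:,1].min(),P[:,1].max()])-bb
    x0=atz(f,[xs.mean(),ys.mean()],h[-1][0]/2)[:2]; s=least_squares(g,x0); return s.x,s.fun
E
python3 - <<'E'
from cam import *
np.set_printoptions(precision=4,suppress=True)
S=manip.grab_frame("scene");T=manip.grab_frame("top")
H={"bottle":[(0,.02),(.09,.02),(.115,.016),(.13,.016)],"media_bottle":[(0,.028),(.105,.025)],"jar":[(0,.0345),(.09,.0345)]}
best=lambda c,t:manip.silhouettes(c,t)[0]["region"]
for t in H:
    x,e=cyl(S,best("scene",t),H[t],0); print(t,x,e)
r=best("top","bottle_cap");ys,xs=np.nonzero(r);print("top cap",xs.min(),xs.max(),ys.min(),ys.max(),"tri w scene cap", tri(ray(S,(164,186)),ray(T,((xs.min()+xs.max())/2,(ys.min()+ys.max())/2))))
for n,f,c in (("scene",S,"scene"),("top",T,"top")):
    r=best(c,"tray").astype(np.uint8); cs=max(cv2.findContours(r,0,2)[0],key=cv2.contourArea); hull=cv2.convexHull(cs).reshape(-1,2)
    W=np.array([atz(f,p,.017)[:2] for p in hull]).astype(np.float32); print(n,cv2.minAreaRect(W),cv2.boxPoints(cv2.minAreaRect(W)).tolist())
for t,z in (("plate",.015),("dishes",.06),("burner",.0),("tube_rack",.11),("swab_pot",.1)):
    o=best("top",t);ys,xs=np.nonzero(o);print(t,[atz(T,p,z)[:2] for p in ((xs.min(),ys.min()),(xs.max(),ys.max()))])
# riser edge: check predicted pixels
crop=T["img"][120:340,330:500,::-1];cv2.imwrite("pics/top_riser.png",cv2.resize(crop,None,fx=3.5,fy=2.7,interpolation=cv2.INTER_CUBIC))
E
```

```text
bottle [ 0.5147 -0.2796] [-0.1465  0.1591 -0.8224  0.8003]
media_bottle [ 0.4136 -0.2704] [-0.7309  0.7789 -1.436   1.3399]
jar [ 0.6301 -0.2909] [-1.6263  1.7387 -0.6583  0.5231]Traceback (most recent call last):
  File "<stdin>", line 8, in <module>
  File "<stdin>", line 5, in <lambda>
IndexError: list index out of range
```

Run:
```python
from cam import *
np.set_printoptions(precision=4,suppress=True)
S=manip.grab_frame("scene");T=manip.grab_frame("top")
def best(c,t):
    r=manip.silhouettes(c,t); return r[0]["region"] if r else None
r=best("top","bottle")
if r is not None:
    ys,xs=np.nonzero(r);print("top bottle",xs.min(),xs.max(),ys.min(),ys.max())
print("bottle cap predicted top px",proj(T,(.515,-.280,.13)),"base",proj(T,(.515,-.280,0)))
for n,f,c in (("scene",S,"scene"),("top",T,"top")):
    r=best(c,"tray")
    if r is None: continue
    cs=max(cv2.findContours(r.astype(np.uint8),0,2)[0],key=cv2.contourArea); hull=cv2.convexHull(cs).reshape(-1,2)
    W=np.array([atz(f,p,.017)[:2] for p in hull]).astype(np.float32); m=cv2.minAreaRect(W);print(n,m,np.round(cv2.boxPoints(m),3).tolist())
for t,z in (("plate",.015),("dishes",.06),("burner",.0),("tube_rack",.11),("swab_pot",.1)):
    o=best("top",t)
    if o is not None: ys,xs=np.nonzero(o);print(t,[atz(T,p,z)[:2] for p in ((xs.min(),ys.min()),(xs.max(),ys.max()))])
a=np.radians(-5.4);ex=np.array([np.cos(a),np.sin(a),0]);ey=np.array([-np.sin(a),np.cos(a),0])
im=T["img"].copy(); B=np.array([.515,-.280,0])
for d in (.058,.066,.074):
    for k in (-.23,.23): print(d,k,proj(T,B+ey*d+ex*k+[0,0,.282]))
crop=im[120:340,330:500,::-1];cv2.imwrite("pics/top_riser.png",cv2.resize(crop,None,fx=3.5,fy=2.7,interpolation=cv2.INTER_CUBIC))
```

```text
top bottle 370 377 230 241
bottle cap predicted top px [385.4011 233.7726] base [374.7625 236.1902]
scene ((0.5439485311508179, 0.08255636692047119), (0.21672916412353516, 0.31890803575515747), 72.33795928955078) [[0.35899999737739563, 0.02800000086426735], [0.6629999876022339, -0.0689999982714653], [0.7289999723434448, 0.13699999451637268], [0.42500001192092896, 0.23399999737739563]]
top ((0.5434242486953735, 0.08282415568828583), (0.21594366431236267, 0.31769677996635437), 72.13642120361328) [[0.35899999737739563, 0.028999999165534973], [0.6610000133514404, -0.0689999982714653], [0.7279999852180481, 0.13699999451637268], [0.42500001192092896, 0.23399999737739563]]
plate [array([ 0.6435, -0.0955]), array([ 0.5635, -0.1798])]
dishes [array([0.7068, 0.2314]), array([ 0.3689, -0.0589])]
burner [array([ 0.8274, -0.0342]), array([ 0.7405, -0.1213])]
tube_rack [array([0.6276, 0.4896]), array([0.4171, 0.3374])]
swab_pot [array([0.8242, 0.1567]), array([0.7368, 0.0875])]
0.058 -0.23 [372.8763 315.0585]
0.058 0.23 [386.1058 145.2862]
0.066 -0.23 [369.8432 314.7268]
0.066 0.23 [383.2356 144.962 ]
0.074 -0.23 [366.8096 314.395 ]
0.074 0.23 [380.3651 144.6378]
```

View pics/top_riser.png

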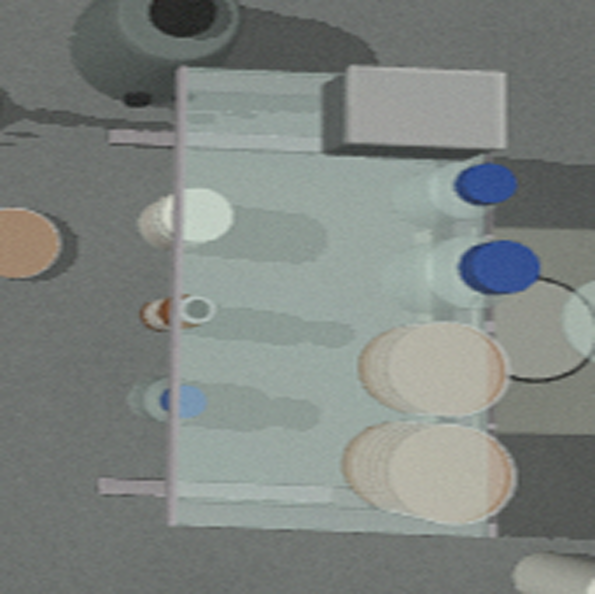

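The amber bottle's white-ringed cap shows through the glass at crop (198,310), full picture (386,235). That matches my scene fit of about (0.513, −0.282). The shelf's front edge runs at full-picture column 380, about 56 mm in front of the bottle axis.

The tool tilts at the reach limit and keeps that tilt, so I'll model the solver and plan leans with it.

```bash
cat > sim.py <<'E'
import numpy as np
from scipy.spatial.transform import Rotation as R
from scipy.optimize import least_squares
np.set_printoptions(precision=3,suppress=True)
LO=np.array([-2.7,-.3,-1.27,.12,-1.44,.2,-3.05]);HI=np.array([2.7,1.91,1.3,2.57,4.58,2.03,3.05])
VM=.7*np.array([2.79,2.79,3.14,3.14,3.14,3.14,3.14])/12
rz=lambda a:np.array([[np.cos(a),-np.sin(a),0],[np.sin(a),np.cos(a),0],[0,0,1]])
ry=lambda a:np.array([[np.cos(a),0,np.sin(a)],[0,1,0],[-np.sin(a),0,np.cos(a)]])
def fk(q,full=False):
    A=rz(-q[0]);B=A@ry(q[1])@rz(-q[2]);C=B@ry(q[3])@rz(-q[4]);T=C@ry(q[5])@rz(-q[6]+np.pi/2)
    sh=np.array([0,0,.2508])-.017*A[:,1];el=sh+.4734*B[:,2];wr=el+.4177*C[:,2]; p=wr+.3472*T[:,2]
    return (p,T,el,wr) if full else (p,T)
def step(q,dp,yaw,w,lam=0.0):
    p,M=fk(q);pt=p+np.array(dp)/1000.;Mt=rz(np.radians(yaw))@M
    def f(x):
        a,b=fk(x);r=np.concatenate([a-pt,w*R.from_matrix(b@Mt.T).as_rotvec()])
        return np.concatenate([r,lam*(x-q)]) if lam else r
    lo=np.maximum(LO,q-VM);hi=np.minimum(HI,q+VM)
    return least_squares(f,np.clip(q,lo+1e-6,hi-1e-6),bounds=(lo,hi),xtol=1e-6,ftol=1e-6).x
def run(q,rows,w=.3,lam=.01,verbose=0):
    for k,(dp,y) in enumerate(rows):
        q=step(q,dp,y,w,lam)
        if verbose and (k+1)%verbose==0: show(q,k+1)
    return q
def show(q,k=''):
    p,M=fk(q);print(k,"q",q,"p",p,"tz",M[:,2],"ty",M[:,1],"lean%.0f"%np.degrees(np.arccos(-M[2,2])))
E
python3 - <<'E'
from sim import *
qa=np.array([-1.33872,.31174,.014,1.51307,-.00438,1.31917,-.02724]); qb=np.array([-1.399,.354,.133,.717,-.053,2.029,-.001])
print("obs  p [.135 .481 .634] tz [.057 .202 -.978] q [-1.463 .21 .203 .692 -.054 2.032 0]")
for w in (.05,.1,.2,.3,.5,1):
  for lam in (.003,.03,.1):
    print(w,lam);show(run(qb,[((0,0,40),0)]*6,w,lam))
E
```

```text
obs  p [.135 .481 .634] tz [.057 .202 -.978] q [-1.463 .21 .203 .692 -.054 2.032 0]
0.05 0.003
 q [-1.394  0.311  0.211  0.187 -0.128  2.03  -0.008] p [0.147 0.525 0.785] tz [ 0.154  0.557 -0.816] ty [0.22  0.786 0.578] lean35
0.05 0.03
 q [-1.397  0.278  0.148  0.252 -0.06   1.991 -0.009] p [0.146 0.524 0.784] tz [ 0.16   0.56  -0.813] ty [0.215 0.784 0.583] lean36
0.05 0.1
 q [-1.406  0.191  0.138  0.427 -0.055  1.88  -0.004] p [0.146 0.521 0.779] tz [ 0.147  0.583 -0.799] ty [0.209 0.771 0.601] lean37
0.1 0.003
 q [-1.411  0.3    0.24   0.229 -0.139  2.03  -0.003] p [0.146 0.522 0.776] tz [ 0.148  0.534 -0.832] ty [0.224 0.802 0.554] lean34
0.1 0.03
 q [-1.39   0.297  0.15   0.233 -0.071  2.03  -0.012] p [0.145 0.521 0.775] tz [ 0.149  0.531 -0.834] ty [0.224 0.804 0.551] lean33
0.1 0.1
 q [-1.405  0.23   0.142  0.368 -0.054  1.959 -0.007] p [0.144 0.516 0.768] tz [ 0.144  0.534 -0.833] ty [0.22  0.804 0.553] lean34
0.2 0.003
 q [-1.431  0.269  0.224  0.345 -0.104  2.03  -0.001] p [0.143 0.514 0.745] tz [ 0.128  0.463 -0.877] ty [0.236 0.845 0.48 ] lean29
0.2 0.03
 q [-1.405  0.26
[... 815 characters left out ...]
ean15
0.5 0.03
 q [-1.437  0.221  0.169  0.624 -0.049  2.03  -0.006] p [0.137 0.491 0.656] tz [ 0.07   0.256 -0.964] ty [0.259 0.929 0.266] lean15
0.5 0.1
 q [-1.417  0.223  0.139  0.624 -0.041  2.03  -0.01 ] p [0.138 0.491 0.655] tz [ 0.068  0.255 -0.965] ty [0.259 0.929 0.264] lean15
1 0.003
 q [-1.464  0.214  0.197  0.776 -0.051  2.03  -0.   ] p [0.133 0.476 0.599] tz [ 0.033  0.12  -0.992] ty [0.267 0.956 0.124] lean7
1 0.03
 q [-1.445  0.215  0.168  0.775 -0.043  2.03  -0.005] p [0.133 0.476 0.599] tz [ 0.033  0.12  -0.992] ty [0.267 0.956 0.124] lean7
1 0.1
 q [-1.42   0.222  0.135  0.767 -0.036  2.03  -0.009] p [0.134 0.479 0.598] tz [ 0.032  0.12  -0.992] ty [0.267 0.956 0.124] lean7
```

```bash
sed -i 's/w=.3,lam=.01/w=.6,lam=.003/' sim.py
python3 - <<'E'
from sim import *
q0=np.array([-1.5,.018,.167,1.533,.005,1.387,-.037]);show(q0)
for name,d in (("in",(-11,-39,0)),("in-down",(-8,-28,-28)),("in-up",(-8,-28,28))):
    print(name);run(q0,[(d,0)]*20,verbose=5)
E
```

```text
q [-1.5    0.018  0.167  1.533  0.005  1.387 -0.037] p [0.135 0.481 0.392] tz [ 0.055  0.195 -0.979] ty [0.265 0.943 0.203] lean12
in
5 q [-1.18  -0.3   -0.123  1.785 -0.035  1.485 -0.004] p [0.09  0.321 0.395] tz [ 0.046  0.161 -0.986] ty [0.267 0.949 0.168] lean10
10 q [-1.186 -0.3   -0.121  1.732 -0.034  1.684 -0.01 ] p [0.074 0.271 0.413] tz [ 0.008  0.022 -1.   ] ty [0.271 0.962 0.023] lean1
15 q [-1.2   -0.3   -0.119  1.676 -0.034  1.883 -0.024] p [0.057 0.221 0.438] tz [-0.028 -0.115 -0.993] ty [ 0.269  0.956 -0.119] lean7
20 q [-1.235 -0.3   -0.117  1.654 -0.04   2.03  -0.06 ] p [0.038 0.179 0.455] tz [-0.056 -0.235 -0.97 ] ty [ 0.264  0.934 -0.242] lean14
in-down
5 q [-1.498 -0.259  0.109  2.11   0.053  1.087 -0.114] p [0.095 0.341 0.253] tz [ 0.055  0.195 -0.979] ty [0.265 0.943 0.203] lean12
10 q [-1.186 -0.3   -0.17   2.563 -0.061  0.699 -0.014] p [0.064 0.232 0.094] tz [ 0.048  0.169 -0.984] ty [0.266 0.948 0.176] lean10
15 q [-0.373 -0.23  -0.97   2.57  -0.277  0.667  0.176] p [0.039 0.209 0.052] tz [ 0.03   0.048 -0.998] ty [0.271 0.961 0.054] lean3
20 q [-0.458  0.165 -1.176  2.57   0.283  0.598 -0.579] p [0.014 0.194 0.011] tz [ 0.01  -0.07  -0.997] ty [ 0.271  0.96  -0.065] lean4
in-up
5 q [-1.518 -0.227  0.108  1.402  0.048  1.762 -0.099] p [0.095 0.341 0.532] tz [ 0.055  0.195 -0.979] ty [0.265 0.943 0.203] lean12
10 q [-1.194 -0.3   -0.099  1.173 -0.035  2.03  -0.015] p [0.068 0.252 0.633] tz [ 0.063  0.226 -0.972] ty [0.263 0.936 0.235] lean14
15 q [-1.194 -0.3   -0.103  1.078 -0.036  2.03  -0.022] p [0.066 0.258 0.672] tz [ 0.086  0.314 -0.946] ty [0.256 0.91  0.326] lean19
20 q [-1.204 -0.3   -0.105  0.971 -0.034  2.03  -0.036] p [0.062 0.259 0.715] tz [ 0.109  0.41  -0.905] ty [0.246 0.871 0.425] lean25
```

Run:
```python
from sim import *
q=np.array([-1.5,.018,.167,1.533,.005,1.387,-.037])
q=run(q,[((-11,-39,0),0)]*11);show(q,"A1")
q=run(q,[((36,-12,0),0)]*4+[((29,-29,0),0)]*6);show(q,"A2")
p,M=fk(q);az=np.degrees(np.arctan2(p[1],p[0]));yt=np.degrees(np.arctan2(M[1,1],M[0,1]));print("az",az,"ty az",yt)
for name,d in (("up",(0,0,41)),("upout",(29,0,29)),("upin",(-20,0,35))):
    print(name);r=run(q,[(d,0)]*40,verbose=10)
```

```text
A1 q [-1.188 -0.3   -0.121  1.721 -0.034  1.724 -0.012] p [0.071 0.261 0.417] tz [ 0.001 -0.006 -1.   ] ty [ 0.271  0.963 -0.005] lean0
A2 q [-0.882 -0.102  0.662  1.549  0.069  1.674  1.081] p [0.389 0.039 0.417] tz [ 0.001 -0.006 -1.   ] ty [ 0.271  0.963 -0.006] lean0
az 5.722164511857527 ty az 74.2812074193715
up
10 q [ 0.008 -0.01  -0.15   0.92   0.005  2.03   1.157] p [0.391 0.038 0.64 ] tz [ 0.199  0.022 -0.98 ] ty [0.263 0.962 0.075] lean12
20 q [ 0.741  0.002 -0.873  0.591  0.008  2.03   1.171] p [0.392 0.038 0.769] tz [ 0.492  0.059 -0.868] ty [0.22  0.957 0.19 ] lean30
30 q [-0.686  0.021  0.636  0.264 -0.07   2.03   1.183] p [0.388 0.036 0.891] tz [ 0.732  0.091 -0.675] ty [0.145 0.948 0.285] lean48
40 q [-1.344 -0.015  1.052  0.12   0.168  1.915  1.169] p [0.371 0.035 0.986] tz [ 0.89   0.109 -0.442] ty [0.056 0.937 0.345] lean64
upout
10 q [-0.146  0.488  0.162  0.46  -0.081  2.03   1.246] p [0.618 0.034 0.572] tz [ 0.167 -0.002 -0.986] ty [0.267 0.963 0.044] lean10
20 q [-0.145  0.673  1.077  0.12  -0.973  1.95   1.301] p [0.728 0.026 0.619] tz [ 0.44   0.01  -0.898] ty [0.239 0.962 0.128] lean26
30 q [-0.136  0.692  1.3    0.12  -1.211  1.665  1.316] p [0.816 0.02  0.671] tz [ 0.678  0.017 -0.734] ty [0.191 0.961 0.199] lean43
40 q [-0.123  0.725  1.3    0.12  -1.237  1.338  1.323] p [0.902 0.016 0.731] tz [ 0.862  0.02  -0.506] ty [0.125 0.96  0.252] lean60
upin
10 q [-0.081 -0.3   -0.107  1.252 -0.036  2.03   1.092] p [0.249 0.052 0.602] tz [ 0.154  0.03  -0.988] ty [0.265 0.962 0.07 ] lean9
20 q [-0.19  -0.3   -0.184  1.    -0.009  2.03   0.917] p [0.246 0.105 0.702] tz [ 0.384  0.103 -0.918] ty [0.227 0.953 0.202] lean23
30 q [-0.184 -0.3   -0.364  0.708  0.037  2.03   0.771] p [0.203 0.157 0.815] tz [ 0.602  0.223 -0.767] ty [0.128 0.921 0.369] lean40
40 q [-0.053 -0.3   -0.6    0.385  0.076  2.03   0.692] p [0.13  0.189 0.923] tz [ 0.761  0.358 -0.54 ] ty [-0.031  0.853  0.521] lean57
```

Run:
```python
from sim import *
q=np.array([-1.5,.018,.167,1.533,.005,1.387,-.037])
q=run(q,[((-11,-39,0),0)]*11);show(q,"A1")
q=run(q,[((36,-12,0),5)]*4+[((29,-29,0),0)]*6);show(q,"A2")
q=run(q,[((15,0,38),0)]*10);show(q,"A3a");q=run(q,[((8,0,40),0)]*17,verbose=4);show(q,"A3")
# yaw to -y and travel
def goto(q,pt,az,n):
    for k in range(n,0,-1):
        p,M=fk(q);dp=(np.array(pt)-p)/k*1000; a=np.degrees(np.arctan2(M[1,2],M[0,2]));dy=((az-a+180)%360-180)/k
        s=min(1,41/np.linalg.norm(dp)) if np.linalg.norm(dp)>0 else 1
        q=step(q,dp*s,np.clip(dy,-7.1,7.1),.6,.003)
        if k%5==1: show(q,k)
    return q
for az in (-92,-80,-70):
    print(az);r=goto(q,(.50,.0,.45),az,22)
    r=goto(r,(.513,-.13,.2),az,10);r=goto(r,(.513,-.282,.065),az,8)
```

```text
A1 q [-1.188 -0.3   -0.121  1.721 -0.034  1.724 -0.012] p [0.071 0.261 0.417] tz [ 0.001 -0.006 -1.   ] ty [ 0.271  0.963 -0.005] lean0
A2 q [-0.984 -0.116  0.745  1.552  0.085  1.674  1.412] p [0.389 0.039 0.417] tz [ 0.003 -0.006 -1.   ] ty [-0.075  0.997 -0.006] lean0
A3a q [-0.256  0.225  0.231  0.694 -0.056  2.03   1.58 ] p [0.504 0.036 0.627] tz [ 0.197  0.006 -0.98 ] ty [-0.074  0.997 -0.009] lean11
4 q [-0.246  0.223  0.237  0.569 -0.065  2.03   1.585] p [0.512 0.033 0.678] tz [ 0.318  0.014 -0.948] ty [-0.074  0.997 -0.01 ] lean19
8 q [-0.228  0.234  0.244  0.433 -0.084  2.03   1.589] p [0.518 0.031 0.728] tz [ 0.434  0.021 -0.901] ty [-0.073  0.997 -0.012] lean26
12 q [-0.206  0.253  0.266  0.292 -0.123  2.03   1.592] p [0.521 0.03  0.775] tz [ 0.54   0.027 -0.841] ty [-0.072  0.997 -0.014] lean33
16 q [-0.185  0.276  0.356  0.151 -0.231  2.03   1.594] p [0.521 0.028 0.82 ] tz [ 0.636  0.032 -0.771] ty [-0.07   0.997 -0.017] lean40
A3 q [-0.189  0.282  0.468  0.12  -0.336  2.03   1.598] p [0.52  0.027 0.83 ] tz [ 0.658  0.033 -0.752] ty [-0.07   0.997 -0.017] lean41
-92
21 
[... 3021 characters left out ...]
] lean41
1 q [-0.673  0.113  0.192  1.48   0.686  1.642 -0.088] p [ 0.5  -0.    0.45] tz [ 0.224 -0.614 -0.757] ty [ 0.933  0.36  -0.017] lean41
6 q [-0.589  0.117  0.242  1.782  0.711  1.321 -0.183] p [ 0.507 -0.065  0.325] tz [ 0.224 -0.614 -0.757] ty [ 0.933  0.36  -0.017] lean41
1 q [-0.49   0.23   0.305  1.991  0.796  0.978 -0.299] p [ 0.513 -0.13   0.2  ] tz [ 0.224 -0.614 -0.757] ty [ 0.933  0.36  -0.017] lean41
6 q [-0.404  0.301  0.36   2.063  0.876  0.786 -0.331] p [ 0.513 -0.187  0.149] tz [ 0.224 -0.614 -0.757] ty [ 0.933  0.36  -0.017] lean41
1 q [-0.27   0.493  0.481  2.114  1.08   0.46  -0.463] p [ 0.513 -0.282  0.065] tz [ 0.224 -0.614 -0.757] ty [ 0.933  0.36  -0.017] lean41
```

The model predicts the tilts well and a leaning grasp comes out reachable. Starting: pull in to remove the lean, swing round, then lean out.

```bash
python3 -m jog '[[[-11,-39,0],0],[[-11,-39,0],0],[[-11,-39,0],0],[[-11,-39,0],0],[[-11,-39,0],0],[[-11,-39,0],0],[[-11,-39,0],0],[[-11,-39,0],0],[[-11,-39,0],0],[[-11,-39,0],0]]'>/dev/null;python3 -c "import h;h.st()"
```

```text
t 4.77 q [-1.08  -0.295 -0.204  1.829 -0.076  1.489  0.044] p [0.077 0.31  0.372] 
 tz [ 0.016  0.114 -0.993] ty [0.246 0.962 0.114] F [-4.198  0.852  0.466] op 0.999 g 0.0
```

```bash
python3 -m jog '[[[-11,-39,0],0],[[-11,-39,0],0],[[-11,-39,0],0],[[-11,-39,0],0]]'>/dev/null;python3 -c "import h;h.st()"
```

```text
t 5.1 q [-1.081 -0.296 -0.213  1.877 -0.079  1.513  0.039] p [0.067 0.287 0.35 ] 
 tz [-0.005  0.045 -0.999] ty [0.246 0.968 0.042] F [-3.793  0.936  1.396] op 0.998 g 0.0
```

```bash
python3 -m jog '[[[-11,-39,0],0],[[-11,-39,0],0],[[36,-12,5],5],[[36,-12,5],5],[[36,-12,5],5],[[36,-12,5],5],[[29,-29,5],0],[[29,-29,5],0],[[29,-29,5],0],[[29,-29,5],0],[[29,-29,5],0],[[29,-29,5],0]]'>/dev/null;python3 -c "import h;h.st()"
```

```text
t 6.1 q [-0.825 -0.1    0.594  1.623  0.055  1.608  1.42 ] p [0.384 0.049 0.387] 
 tz [-0.007 -0.001 -1.   ] ty [-0.08   0.997 -0.001] F [ 0.733  1.194 -0.042] op 1.001 g 0.0
```

```bash
python3 -m jog '[[[15,0,38],0],[[15,0,38],0],[[15,0,38],0],[[15,0,38],0],[[15,0,38],0],[[15,0,38],0],[[15,0,38],0],[[15,0,38],0],[[15,0,38],0],[[15,0,38],0]]'>/dev/null;python3 -c "import h;h.st()"; python3 -m jog '[[[8,0,40],0],[[8,0,40],0],[[8,0,40],0],[[8,0,40],0],[[8,0,40],0],[[8,0,40],0],[[8,0,40],0],[[8,0,40],0],[[8,0,40],0],[[8,0,40],0],[[8,0,40],0],[[8,0,40],0]]'>/dev/null;python3 -c "import h;h.st()"
```

```text
t 6.93 q [-0.281  0.221  0.22   0.758 -0.05   2.032  1.559] p [0.495 0.048 0.603] 
 tz [ 0.134  0.006 -0.991] ty [-0.082  0.997 -0.005] F [ 0.334 -0.012 -0.203] op 1.001 g 0.0
t 7.93 q [-0.234  0.238  0.241  0.365 -0.095  2.032  1.576] p [0.515 0.041 0.753] 
 tz [ 0.488  0.036 -0.872] ty [-0.082  0.997 -0.005] F [ 0.337 -0.347 -0.198] op 1.004 g 0.0
```

```bash
python3 -m jog '[[[8,0,40],0],[[8,0,40],0],[[8,0,40],0],[[8,0,40],0],[[8,0,40],0],[[8,0,40],0],[[8,0,40],0],[[8,0,40],0],[[8,0,40],0],[[8,0,40],0]]'>/dev/null;python3 -c "import h;h.st()"
```

```text
t 8.77 q [-0.281  0.288  1.065  0.125 -0.851  2.033  1.617] p [0.515 0.035 0.84 ] 
 tz [ 0.677  0.053 -0.734] ty [-0.08   0.997 -0.003] F [-0.229 -0.486 -0.359] op 1.002 g 0.0
```

```bash
python3 -m jog '[[[12,0,39],0],[[12,0,39],0]]'>/dev/null;python3 -c "import h;h.st()"
cat >> sim.py <<'E'
def cur():
    from station import manip
    return np.array(manip.observe()["joints"])
def rep(a,n): return [a]*n
E
python3 - <<'E'
from sim import *
q=cur()
r=run(q,[((0,-2,-20),-7)]*14,verbose=7);r=run(r,[((-2,-4,-40),0)]*5,verbose=5)
r=run(r,[((1,-14,-35),0)]*8,verbose=8);p,_=fk(r)
g=np.array([.513,-.282,.065]);print("left",g-p)
show(run(r,[((g-p)*100,0)]*10))
E
```

```text
t 8.93 q [-0.298  0.282  1.299  0.125 -1.069  2.032  1.629] p [0.508 0.034 0.852] 
 tz [ 0.697  0.06  -0.714] ty [-0.085  0.996  0.   ] F [-2.063 -9.672 -0.007] op 1.001 g 0.0
7 q [-1.05   0.35   1.3    0.537  0.083  1.891  0.977] p [0.529 0.021 0.755] tz [ 0.48  -0.467 -0.742] ty [ 0.697  0.717 -0.001] lean42
14 q [-0.93   0.598  1.3    0.731  0.162  2.03   0.296] p [ 0.523 -0.002  0.601] tz [-0.02  -0.675 -0.737] ty [ 0.999 -0.043  0.013] lean43
5 q [-1.214  0.552  1.297  1.397  0.213  1.573 -0.011] p [ 0.513 -0.022  0.401] tz [-0.02  -0.675 -0.737] ty [ 0.999 -0.043  0.013] lean43
8 q [-0.961  0.785  1.098  1.843  0.078  0.904 -0.102] p [ 0.521 -0.134  0.121] tz [-0.02  -0.675 -0.737] ty [ 0.999 -0.043  0.013] lean43
left [-0.008 -0.148 -0.056]
 q [-0.652  0.84   1.025  1.913  0.082  0.603  0.03 ] p [ 0.513 -0.282  0.065] tz [-0.02  -0.675 -0.737] ty [ 0.999 -0.043  0.013] lean43
```

Run:
```python
from sim import *
q=cur()
r=run(q,[((0,0,-35),0)]*5,verbose=5);r=run(r,[((0,-2,-20),-7)]*14,verbose=7)
p,_,e,w=fk(r,True);print(e,w);g=np.array([.513,-.152,.195]);print("left",g-p)
```

```text
5 q [-1.112  0.04   1.191  0.801 -0.154  1.627  1.665] p [0.551 0.021 0.745] tz [ 0.643  0.074 -0.762] ty [-0.098  0.995  0.014] lean40
7 q [-1.25   0.081  0.953  1.138  0.521  1.571  0.604] p [0.559 0.006 0.612] tz [ 0.473 -0.429 -0.769] ty [0.685 0.728 0.015] lean40
14 q [-0.951  0.541  1.06   1.062  0.232  1.776  0.042] p [ 0.559 -0.008  0.472] tz [-0.014 -0.639 -0.769] ty [ 0.999 -0.039  0.015] lean40
[0.155 0.189 0.657] [0.564 0.214 0.739]
left [-0.046 -0.144 -0.277]
```

Run:
```python
from sim import *
q=cur()
for d in ((0,0,-8),(-8,0,-8),(-12,0,0),(-15,0,5)):
    print(d);r=run(q,[(d,0)]*6,verbose=6);r=run(r,[((0,0,-30),0)]*4,verbose=4)
```

```text
(0, 0, -8)
6 q [-1.219  0.027  1.232  0.637 -0.089  1.725  1.61 ] p [0.513 0.033 0.808] tz [ 0.694  0.06  -0.717] ty [-0.086  0.996  0.001] lean44
4 q [-1.184 -0.266  0.687  1.152  0.414  1.454  1.319] p [0.521 0.031 0.697] tz [ 0.685  0.063 -0.726] ty [-0.088  0.996  0.003] lean43
(-8, 0, -8)
6 q [-1.129 -0.015  1.009  0.575  0.03   1.819  1.561] p [0.473 0.031 0.824] tz [ 0.683  0.063 -0.728] ty [-0.088  0.996  0.003] lean43
4 q [-1.065 -0.3    0.528  1.148  0.421  1.528  1.299] p [0.478 0.03  0.71 ] tz [ 0.677  0.065 -0.733] ty [-0.09   0.996  0.005] lean43
(-12, 0, 0)
6 q [-1.224  0.025  1.237  0.432 -0.092  1.928  1.592] p [0.44  0.033 0.853] tz [ 0.696  0.06  -0.716] ty [-0.086  0.996  0.   ] lean44
4 q [-1.256 -0.284  0.587  0.969  0.514  1.692  1.281] p [0.456 0.031 0.758] tz [ 0.676  0.064 -0.734] ty [-0.09   0.996  0.005] lean43
(-15, 0, 5)
6 q [-0.503  0.08   0.567  0.257 -0.151  2.03   1.578] p [0.42  0.033 0.872] tz [ 0.704  0.06  -0.708] ty [-0.085  0.996  0.   ] lean45
4 q [-0.299 -0.217  0.087  0.96   0.098  1.631  1.497] p [0.426 0.03  0.771] tz [ 0.692  0.064 -0.719] ty [-0.089  0.996  0.004] lean44
```

Take the last: a gentle pull back and up first, then down while yawing.

```bash
python3 -m jog '[[[-15,0,5],0],[[-15,0,5],0],[[-15,0,5],0],[[-15,0,5],0],[[-15,0,5],0],[[-15,0,5],0],[[0,0,-20],0],[[0,0,-25],0],[[0,0,-30],0],[[0,0,-30],0]]'>/dev/null;python3 -c "import h;h.st()"
python3 - <<'E'
from sim import *
q=cur()
r=run(q,[((5,-2,-25),-6.5)]*15,verbose=5)
p,_,e,w=fk(r,True);print(e,w);g=np.array([.513,-.152,.195]);print("left",g-p)
r=run(r,[((g-p)*1000/8,0)]*8,verbose=8)
E
```

```text
t 9.77 q [-0.396 -0.109  0.211  0.855  0.085  1.618  1.504] p [0.481 0.031 0.779] 
 tz [ 0.698  0.062 -0.714] ty [-0.076  0.997  0.012] F [ 0.009 -0.771  0.667] op 1.004 g 0.0
5 q [-0.374 -0.116 -0.089  1.237  0.594  1.512  0.733] p [0.507 0.022 0.654] tz [ 0.621 -0.323 -0.714] ty [0.472 0.882 0.012] lean44
10 q [-0.417  0.116 -0.133  1.321  0.797  1.683  0.062] p [0.532 0.012 0.529] tz [ 0.351 -0.606 -0.714] ty [0.871 0.49  0.012] lean44
15 q [-0.415  0.439 -0.03   1.197  0.714  1.855 -0.422] p [0.557 0.002 0.404] tz [-0.03  -0.7   -0.714] ty [ 0.998 -0.055  0.012] lean44
[0.191 0.066 0.679] [0.568 0.244 0.652]
left [-0.044 -0.154 -0.209]
8 q [-0.223  0.413  0.025  1.775  0.776  1.288 -0.615] p [ 0.513 -0.152  0.195] tz [-0.03  -0.7   -0.714] ty [ 0.998 -0.055  0.012] lean44
```

```bash
python3 -m jog '[[[2,-2,-25],-6.5],[[2,-2,-25],-6.5],[[2,-2,-25],-6.5],[[2,-2,-25],-6.5],[[2,-2,-25],-6.5],[[2,-2,-25],-6.5],[[2,-2,-25],-6.5],[[2,-2,-25],-6.5],[[2,-2,-25],-6.5],[[2,-2,-25],-6.5],[[2,-2,-25],-6.5],[[2,-2,-25],-6.5],[[2,-2,-25],-6.5],[[2,-2,-25],-6.5],[[2,-2,-25],-6.5]]'>/dev/null;python3 -c "import h;h.st()"
```

```text
t 11.02 q [-0.365  0.353 -0.142  1.327  0.718  1.863 -0.502] p [0.512 0.002 0.402] 
 tz [-0.033 -0.696 -0.717] ty [ 0.998 -0.059  0.012] F [ 0.08  -0.165  0.342] op 1.0 g 0.0
```

```bash
python3 -m jog '[[[0,-20,-29],0],[[0,-20,-29],0],[[0,-20,-29],0],[[0,-20,-29],0],[[0,-20,-29],0],[[0,-20,-29],0],[[0,-20,-29],0],[[0,0,0],0]]'>/dev/null;python3 -c "import h;h.st()"
python3 - <<'E'
from cam import *
np.set_printoptions(precision=4,suppress=True)
W=manip.grab_frame("wrist"); cv2.imwrite("pics/w1.png",W["img"][:,:,::-1])
print(W["world_from_camera"])
for n in ("bottle","bottle_cap","media_bottle","jar"):
    for d in manip.silhouettes("wrist",n)[:1]:
        ys,xs=np.nonzero(d["region"]);print(n,round(d["p"],2),d["point"],xs.min(),xs.max(),ys.min(),ys.max())
print("pred base",proj(W,(.513,-.282,0)),"cap",proj(W,(.513,-.282,.13)),"tcp",proj(W,manip.observe()["position"]))
E
```

```text
t 11.68 q [-0.168  0.412 -0.064  1.773  0.789  1.331 -0.641] p [ 0.507 -0.144  0.196] 
 tz [-0.044 -0.699 -0.714] ty [ 0.998 -0.064  0.001] F [-1.177 -1.119 -0.832] op 1.001 g 0.0
[[ 0.9979  0.0326  0.0556  0.5149]
 [-0.0645  0.5051  0.8607 -0.0103]
 [-0.     -0.8625  0.5061  0.2371]
 [ 0.      0.      0.      1.    ]]
bottle 0.61 [297.3, 194.8] 275 321 124 266
bottle_cap 0.68 [297.7, 192.2] 275 321 124 266
media_bottle 0.61 [184.4, 175.4] 150 219 120 241
jar 0.82 [421.0, 175.3] 377 470 118 235
pred base [295.7865 138.2156] cap [299.3887 261.7117] tcp [298.4193 300.8564]
```

View pics/w1.png

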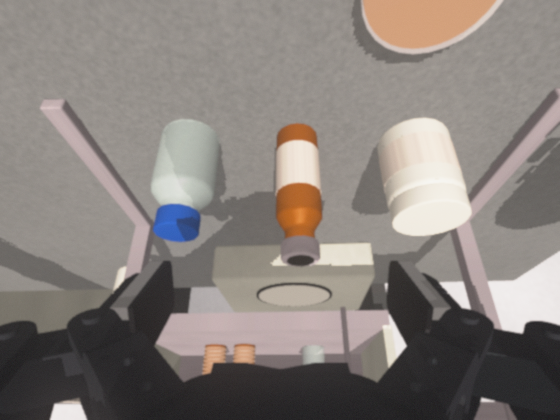

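The wrist view (upside down) shows the amber bottle in the middle at (297,195), cap at (300,252), with the media bottle left and the jar right. The base prediction fits within a few pixels, so I refine from this second view.

Run:
```python
from cam import *
from sim import cur,run,fk
np.set_printoptions(precision=4,suppress=True)
W=manip.grab_frame("wrist");r=manip.silhouettes("wrist","bottle")[0]["region"]
print(cyl(W,r,[(0,.02),(.09,.02),(.115,.016),(.13,.016)],0))
# free fit incl. base height
from scipy.optimize import least_squares
ys,xs=np.nonzero(r);bb=np.array([xs.min(),xs.max()+1,ys.min(),ys.max()+1],float);a=np.linspace(0,2*np.pi,24)
def g(v):
    P=np.array([proj(W,[v[0]+ri*np.cos(t),v[1]+ri*np.sin(t),v[2]+z]) for z,ri in [(0,.02),(.09,.02),(.115,.016),(.13,.016)] for t in a]);return np.array([P[:,0].min(),P[:,0].max(),P[:,1].min(),P[:,1].max()])-bb
s=least_squares(g,[.51,-.28,0]);print(s.x,s.fun)
p,M=fk(cur());print(p);print(proj(W,(.513,-.224,.266)))
```

```text
(array([ 0.5135, -0.2807]), array([-0.0369,  0.0496, -0.8522,  1.4785]))
[ 0.5134 -0.2847 -0.0029] [ 0.3054 -0.3062 -0.1075  0.0965]
[ 0.5125 -0.138   0.2024]
[291.4479 469.1018]
```

```bash
python3 -m jog '[[[1,-17,-16],0],[[1,-17,-17],0],[[1,-17,-17],0],[[1,-17,-17],0],[[1,-17,-17],0],[[1,-17,-17],0],[[0,-17,-17],0],[[0,-18,-16],0],[[0,0,0],0],[[0,0,0],0]]'>/dev/null;python3 -c "import h;h.st()"
```

```text
t 12.87 q [ 0.002  0.599  0.043  1.867  0.974  0.966 -0.724] p [ 0.517 -0.276  0.067] 
 tz [-0.031 -0.697 -0.716] ty [ 0.998 -0.057  0.012] F [0.215 1.075 0.331] op 1.001 g 0.0
```

```bash
python3 -m jog '[[[-3,-7,-5],0],[[0,0,0],0]]'>/dev/null;python3 -c "import h;h.st()"; python3 -m jog '[[[0,0,0],0],[[0,0,0],0],[[0,0,0],0],[[0,0,0],0],[[0,0,0],0],[[0,0,0],0],[[0,0,0],0],[[0,0,0],0]]' 0 60 >/dev/null;python3 -c "import h;h.st()"
```

```text
t 13.03 q [ 0.01   0.603  0.049  1.876  0.986  0.948 -0.731] p [ 0.515 -0.283  0.062] 
 tz [-0.029 -0.697 -0.717] ty [ 0.998 -0.055  0.013] F [-0.608  0.025  0.392] op 0.998 g 0.0
t 13.7 q [ 0.01   0.604  0.049  1.876  0.986  0.948 -0.73 ] p [ 0.515 -0.283  0.062] 
 tz [-0.029 -0.697 -0.716] ty [ 0.998 -0.055  0.013] F [-1.139  3.202  5.438] op 0.454 g 60.38728007006512
```

```bash
cat > b.py <<'E'
import numpy as np
from scipy.spatial.transform import Rotation as R
E
python3 - <<'E'
from sim import *
from station import manip
s=manip.observe();M0=R.from_rotvec(s["eef_rot"]).as_matrix();b=M0.T@[0,0,1.];np.save("b.npy",b);print("b",b)
q=cur()
def sb(q,k=''):
    p,M,e,w=fk(q,True);print(k,"q",q,"p",p,"tz",M[:,2],"tip%.0f"%np.degrees(np.arccos((M@b)[2])),"w",w)
q=run(q,[((0,0,8),0)]+[((0,17,18),0)]*8);sb(q,"out")
q1=run(q,[((-6,6,25),-6.5)]*14);sb(q1,"yaw-")
for d in ((10,0,40),(0,0,41),(20,0,35)):
    r=q1;print(d)
    for k in range(8): r=run(r,[(d,0)]*10);sb(r,k)
E
```

```text
b [-0.698  0.013 -0.716]
out q [-0.159  0.394 -0.066  1.745  0.789  1.346 -0.607] p [ 0.515 -0.147  0.215] tz [-0.029 -0.697 -0.716] tip0 w [0.525 0.095 0.463]
yaw- q [-0.652  0.515  1.246  1.399 -0.012  2.03  -0.924] p [ 0.344 -0.131  0.384] tz [-0.596 -0.112 -0.795] tip10 w [ 0.551 -0.092  0.66 ]
(10, 0, 40)
0 q [-0.599  0.397  1.3    1.126  0.169  2.03  -0.743] p [ 0.354 -0.227  0.518] tz [-0.418 -0.311 -0.853] tip23 w [ 0.5   -0.12   0.814]
1 q [-0.371  0.401  1.3    0.703  0.206  2.03  -0.463] p [ 0.367 -0.31   0.673] tz [-0.241 -0.543 -0.805] tip37 w [ 0.45  -0.122  0.952]
2 q [-0.124  0.402  1.3    0.274  0.124  2.03  -0.252] p [ 0.354 -0.341  0.819] tz [-0.086 -0.756 -0.649] tip50 w [ 0.383 -0.079  1.045]
3 q [-0.139  0.347  1.3    0.12   0.187  1.911 -0.167] p [ 0.333 -0.333  0.929] tz [ 0.037 -0.898 -0.438] tip62 w [ 0.32  -0.021  1.082]
4 q [-0.258  0.295  1.3    0.12   0.319  1.661 -0.127] p [ 0.329 -0.332  1.034] tz [ 0.144 -0.973 -0.179] tip73 w [0.279 0.006 1.097]
5 q [-0.265  0.268  1.3    0.12   0.333  1.365 -0.101] p [ 0.337 -0.334  1.14 ] tz [ 0.231 -0.967  0.104] 
[... 1803 characters left out ...]
 [ 0.522 -0.039  0.968]
3 q [-0.138  0.552  1.3    0.12  -0.156  1.875 -0.554] p [ 0.56  -0.278  0.809] tz [ 0.224 -0.804 -0.55 ] tip65 w [0.482 0.001 1.   ]
4 q [-0.175  0.524  1.3    0.12  -0.119  1.616 -0.539] p [ 0.599 -0.282  0.899] tz [ 0.399 -0.856 -0.329] tip77 w [0.46  0.015 1.013]
5 q [-0.155  0.518  1.3    0.12  -0.136  1.319 -0.527] p [ 0.643 -0.286  0.989] tz [ 0.54  -0.838 -0.078] tip89 w [0.456 0.005 1.016]
6 q [-0.097  0.528  1.3    0.12  -0.191  1.01  -0.517] p [ 0.682 -0.283  1.071] tz [ 0.631 -0.756  0.172] tip99 w [ 0.463 -0.02   1.011]
7 q [-0.034  0.545  1.3    0.12  -0.253  0.725 -0.507] p [ 0.706 -0.269  1.137] tz [ 0.67  -0.634  0.386] tip107 w [ 0.474 -0.049  1.003]
```

Run:
```python
from sim import *
b=np.load("b.npy");q=cur()
def sb(q,k=''):
    p,M,e,w=fk(q,True);print(k,"q",q,"p",p,"tz",M[:,2],"tip%.0f"%np.degrees(np.arccos((M@b)[2])),"w",w)
q=run(q,[((0,0,8),0)]+[((0,17,18),0)]*8)
for tgt in ((.42,0,.24),(.48,0,.26),(.45,-.05,.2)):
    p,_=fk(q);d=(np.array(tgt)-p)*1000/14
    q1=run(q,[(d,-6.4)]*14);sb(q1,tgt)
    for d in ((20,0,35),(10,0,40)):
        r=q1;print(d)
        for k in range(9): r=run(r,[(d,0)]*10);sb(r,k)
```

```text
(0.42, 0, 0.24) q [-0.12   0.614  0.175  1.332 -0.087  1.978 -1.562] p [ 0.42 -0.    0.24] tz [-0.697  0.025 -0.716] tip0 w [ 0.662 -0.009  0.489]
(20, 0, 35)
0 q [ 0.001  0.49  -0.038  1.111 -0.04   2.03  -1.678] p [0.476 0.009 0.35 ] tz [-0.472  0.036 -0.881] tip16 w [ 0.64  -0.003  0.656]
1 q [-0.002  0.463 -0.05   0.83  -0.049  2.03  -1.709] p [0.549 0.02  0.448] tz [-0.183  0.057 -0.981] tip34 w [ 0.613 -0.     0.789]
2 q [-0.026  0.507 -0.011  0.475 -0.078  2.03  -1.727] p [0.621 0.028 0.553] tz [ 0.126  0.08  -0.989] tip51 w [0.577 0.    0.897]
3 q [-0.062  0.577  0.367  0.12  -0.424  2.027 -1.729] p [0.666 0.032 0.655] tz [ 0.408  0.098 -0.908] tip68 w [ 0.525 -0.002  0.97 ]
4 q [-0.129  0.537  1.3    0.12  -1.291  1.865 -1.699] p [0.693 0.033 0.743] tz [ 0.641  0.11  -0.76 ] tip84 w [ 0.47  -0.005  1.007]
5 q [-0.135  0.508  1.3    0.12  -1.295  1.605 -1.705] p [0.737 0.035 0.831] tz [ 0.831  0.114 -0.544] tip100 w [ 0.448 -0.005  1.02 ]
6 q [-0.14   0.514  1.3    0.12  -1.304  1.309 -1.706] p [0.784 0.036 0.92 ] tz [ 0.953  0.11  -0.282] tip117 w [ 0.453 -0.002  1.017]
7 q 
[... 5966 characters left out ...]
0.375 -0.024  1.037]
4 q [-0.184  0.315  1.106  0.12  -0.537  2.014 -1.187] p [ 0.514 -0.121  0.838] tz [ 0.609 -0.33  -0.721] tip84 w [ 0.302 -0.007  1.088]
5 q [-0.296  0.255  1.3    0.12  -0.617  1.8   -1.17 ] p [ 0.518 -0.122  0.934] tz [ 0.784 -0.37  -0.499] tip100 w [0.246 0.007 1.107]
6 q [-0.329  0.231  1.3    0.12  -0.589  1.525 -1.164] p [ 0.537 -0.125  1.034] tz [ 0.896 -0.383 -0.226] tip116 w [0.226 0.008 1.112]
7 q [-0.282  0.241  1.3    0.12  -0.642  1.219 -1.156] p [ 0.557 -0.126  1.133] tz [ 0.929 -0.364  0.065] tip131 w [0.234 0.    1.11 ]
8 q [-0.204  0.271  1.3    0.12  -0.733  0.912 -1.145] p [ 0.566 -0.124  1.219] tz [ 0.887 -0.318  0.335] tip144 w [ 0.258 -0.013  1.103]
```

```bash
python3 -m jog '[[[0,0,8],0],[[0,17,18],0],[[0,17,18],0],[[0,17,18],0],[[0,17,18],0],[[0,17,18],0],[[0,17,18],0],[[0,17,18],0],[[0,17,18],0]]'>/dev/null;python3 -c "import h;h.st()"; python3 -m jog '[[[-7,10,2],-6.4],[[-7,10,2],-6.4],[[-7,10,2],-6.4],[[-7,10,2],-6.4],[[-7,10,2],-6.4],[[-7,10,2],-6.4],[[-7,10,2],-6.4],[[-7,10,2],-6.4],[[-7,10,2],-6.4],[[-7,10,2],-6.4],[[-7,10,2],-6.4],[[-7,10,2],-6.4],[[-7,10,2],-6.4],[[-7,10,2],-6.4]]'>/dev/null;python3 -c "import h;h.st()"
```

```text
t 14.45 q [-0.161  0.393 -0.064  1.746  0.786  1.346 -0.605] p [ 0.514 -0.146  0.214] 
 tz [-0.031 -0.696 -0.718] ty [ 0.998 -0.056  0.011] F [ 0.043 -0.02  -1.43 ] op 0.455 g 60.50132877686792
t 15.62 q [-0.113  0.604  0.181  1.343 -0.084  1.974 -1.553] p [ 0.417 -0.007  0.241] 
 tz [-0.696  0.029 -0.717] ty [-0.054 -0.998  0.012] F [-0.382 -0.062 -1.226] op 0.453 g 60.51802832644171
```

Matches the model and the bottle is held. Now the long push out and up to invert it.

```bash
cat >> h.py <<'E'
def tip():
    s=manip.observe();M=R.from_rotvec(s["eef_rot"]).as_matrix();b=np.load("b.npy");print("tip",np.degrees(np.arccos((M@b)[2])).round(1));st()
E
python3 -m jog '[[[20,0,35],0],[[20,0,35],0],[[20,0,35],0],[[20,0,35],0],[[20,0,35],0],[[20,0,35],0],[[20,0,35],0],[[20,0,35],0],[[20,0,35],0],[[20,0,35],0],[[20,0,35],0],[[20,0,35],0],[[20,0,35],0],[[20,0,35],0],[[20,0,35],0],[[20,0,35],0],[[20,0,35],0],[[20,0,35],0],[[20,0,35],0],[[20,0,35],0]]'>/dev/null;python3 -c "import h;h.tip()";python3 -m jog '[[[20,0,35],0],[[20,0,35],0],[[20,0,35],0],[[20,0,35],0],[[20,0,35],0],[[20,0,35],0],[[20,0,35],0],[[20,0,35],0],[[20,0,35],0],[[20,0,35],0],[[20,0,35],0],[[20,0,35],0],[[20,0,35],0],[[20,0,35],0],[[20,0,35],0],[[20,0,35],0],[[20,0,35],0],[[20,0,35],0],[[20,0,35],0],[[20,0,35],0]]'>/dev/null;python3 -c "import h;h.tip()"
```

```text
tip 33.7
t 17.28 q [-0.015  0.46  -0.009  0.831 -0.047  2.033 -1.677] p [0.549 0.01  0.449] 
 tz [-0.182  0.042 -0.982] ty [-0.069 -0.997 -0.03 ] F [-0.49  -0.437 -0.788] op 0.452 g 60.679440724429696
tip 67.5
t 18.95 q [-0.062  0.579  0.375  0.128 -0.405  2.033 -1.691] p [0.665 0.022 0.649] 
 tz [ 0.396  0.075 -0.915] ty [-0.054 -0.993 -0.104] F [-0.419  0.467 -0.842] op 0.452 g 60.68714274762897
```

```bash
python3 -m jog '[[[20,0,35],0],[[20,0,35],0],[[20,0,35],0],[[20,0,35],0],[[20,0,35],0],[[20,0,35],0],[[20,0,35],0],[[20,0,35],0],[[20,0,35],0],[[20,0,35],0],[[20,0,35],0],[[20,0,35],0],[[20,0,35],0],[[20,0,35],0],[[20,0,35],0],[[20,0,35],0],[[20,0,35],0],[[20,0,35],0],[[20,0,35],0],[[20,0,35],0]]'>/dev/null;python3 -c "import h;h.tip()";python3 -m jog '[[[10,0,39],0],[[10,0,39],0],[[10,0,39],0],[[10,0,39],0],[[10,0,39],0],[[10,0,39],0],[[10,0,39],0],[[10,0,39],0],[[10,0,39],0],[[10,0,39],0],[[10,0,39],0],[[10,0,39],0],[[10,0,39],0],[[10,0,39],0],[[10,0,39],0],[[10,0,39],0],[[10,0,39],0],[[10,0,39],0],[[10,0,39],0],[[10,0,39],0]]'>/dev/null;python3 -c "import h;h.tip()"
```

```text
tip 81.8
t 20.62 q [-0.102  0.41   1.298  0.125 -1.284  2.032 -1.661] p [0.582 0.008 0.787] 
 tz [ 0.611  0.105 -0.785] ty [-0.033 -0.987 -0.158] F [-0.182 -0.38  -1.541] op 0.449 g 62.06854995873073
tip 99.9
t 22.28 q [-0.106  0.172  1.298  0.125 -1.311  1.952 -1.688] p [0.455 0.003 0.932] 
 tz [ 0.822  0.147 -0.55 ] ty [ 0.029 -0.976 -0.217] F [-0.451 -0.18  -0.94 ] op 0.454 g 62.09652837184876
```

```bash
python3 -m jog '[[[20,0,36],0],[[20,0,36],0],[[20,0,36],0],[[20,0,36],0],[[20,0,36],0],[[20,0,36],0],[[20,0,36],0],[[20,0,36],0],[[20,0,36],0],[[20,0,36],0],[[20,0,36],0],[[20,0,36],0],[[20,0,36],0],[[20,0,36],0],[[20,0,36],0],[[20,0,36],0],[[20,0,36],0],[[20,0,36],0],[[20,0,36],0],[[20,0,36],0]]'>/dev/null;python3 -c "import h;h.tip()"; python3 -c "
from sim import *
q=np.array([-0.106,0.172,1.298,0.125,-1.311,1.952,-1.688])
for w in (.6,1): show(run(q,[((20,0,36),0)]*20,w))"
```

```text
tip 132.0
t 23.95 q [-0.141  0.366  1.298  0.126 -1.331  1.186 -1.694] p [0.679 0.025 1.069] 
 tz [ 0.992  0.127 -0.014] ty [ 0.12  -0.962 -0.245] F [ 0.004  0.201 -2.453] op 0.453 g 62.158622012434535
 q [-0.137  0.365  1.3    0.12  -1.333  1.186 -1.697] p [0.68  0.024 1.072] tz [ 0.992  0.126 -0.011] ty [ 0.119 -0.962 -0.244] lean89
 q [-0.136  0.35   1.3    0.12  -1.318  1.529 -1.701] p [0.647 0.028 0.965] tz [ 0.932  0.143 -0.332] ty [ 0.066 -0.97  -0.235] lean71
```

```bash
python3 -m jog '[[[20,0,36],0],[[20,0,36],0],[[20,0,36],0],[[20,0,36],0],[[20,0,36],0],[[20,0,36],0]]'>/dev/null;python3 -c "import h;h.tip()"
python3 - <<'E'
from cam import *
S=manip.grab_frame("scene");cv2.imwrite("pics/inv.png",S["img"][:300,150:450,::-1])
E
python3 - <<'E'
from sim import *
b=np.load("b.npy");q=cur()
def sb(q,k=''):
    p,M,e,w=fk(q,True);print(k,"q",q,"p",p,"tz",M[:,2],"tip%.0f"%np.degrees(np.arccos((M@b)[2])))
for d in ((-41,0,0),(-20,0,-36),(0,0,-41),(20,0,-36),(-36,0,-20)):
    r=q;print(d)
    for k in range(6): r=run(r,[(d,0)]*10);sb(r,k)
E
```

```text
tip 141.2
t 24.45 q [-0.145  0.421  1.298  0.126 -1.344  0.967 -1.688] p [0.72  0.028 1.107] 
 tz [0.982 0.114 0.15 ] ty [ 0.148 -0.959 -0.243] F [-0.355  0.595 -0.982] op 0.452 g 62.17690293180567
(-41, 0, 0)
0 q [-0.704 -0.081  0.293  0.12   0.272  1.432 -1.806] p [0.345 0.009 1.172] tz [0.986 0.138 0.091] tip138
1 q [ 0.076 -0.3    0.998  0.12  -1.206  1.693 -1.769] p [0.1   0.01  1.152] tz [0.981 0.145 0.128] tip140
2 q [ 0.071 -0.3    1.228  0.12  -1.44   1.676 -1.762] p [0.088 0.007 1.164] tz [0.973 0.153 0.171] tip142
3 q [ 0.067 -0.3    1.221  0.12  -1.44   1.619 -1.762] p [0.084 0.008 1.183] tz [0.961 0.159 0.227] tip146
4 q [ 0.068 -0.3    1.206  0.12  -1.44   1.543 -1.763] p [0.077 0.011 1.208] tz [0.94  0.166 0.299] tip150
5 q [ 0.07  -0.3    1.185  0.12  -1.44   1.441 -1.762] p [0.065 0.014 1.241] tz [0.903 0.174 0.393] tip155
(-20, 0, -36)
0 q [-0.219 -0.3    0.199  1.616 -0.594  0.218 -1.183] p [0.615 0.009 0.831] tz [0.987 0.145 0.074] tip137
1 q [-0.009 -0.3    0.067  2.019 -1.44   0.2   -0.326] p [0.611 0.011 0.583] tz [ 0.975  0.147 -0.167] tip123
2 q [-0.031 -0.3 
[... 1780 characters left out ...]
516] tip102
(-36, 0, -20)
0 q [-0.286 -0.3    0.271  0.919 -0.194  0.939 -1.622] p [ 0.459 -0.013  1.048] tz [0.983 0.181 0.024] tip134
1 q [ 0.585 -0.3    0.838  0.742 -1.44   1.916 -1.26 ] p [ 0.167 -0.08   1.004] tz [ 0.962  0.235 -0.14 ] tip125
2 q [ 0.412 -0.3    1.227  0.827 -1.44   2.03  -1.063] p [ 0.102 -0.178  0.953] tz [ 0.977  0.153 -0.146] tip125
3 q [ 0.678 -0.3    1.3    1.324 -1.377  2.03  -0.547] p [ 0.039 -0.283  0.817] tz [ 0.999 -0.023 -0.043] tip131
4 q [ 1.05  -0.3    1.3    1.778 -1.159  2.03  -0.047] p [-0.026 -0.285  0.634] tz [ 0.965 -0.257 -0.054] tip130
5 q [ 1.394 -0.298  1.3    1.951 -0.906  2.03   0.239] p [-0.08  -0.23   0.522] tz [ 0.876 -0.448 -0.182] tip123
```

View pics/inv.png

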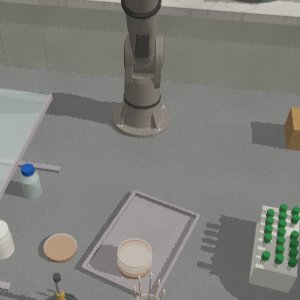

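The inverted bottle is above the picture's edge. The other things at lower left and the tray at (140,240) are untouched. I hold it there while planning the way back with a small search over push directions.

```bash
python3 -m jog '[[[0,0,0],0],[[0,0,0],0],[[0,0,0],0],[[0,0,0],0],[[0,0,0],0],[[0,0,0],0],[[0,0,0],0],[[0,0,0],0],[[0,0,0],0],[[0,0,0],0],[[0,0,0],0],[[0,0,0],0]]'>/dev/null;python3 -c "import h;h.tip()"; nproc
cat > beam.py <<'E'
from sim import *
import sys,itertools
from multiprocessing import Pool
b=np.load("b.npy")
def tip(q): return np.degrees(np.arccos(np.clip((fk(q)[1]@b)[2],-1,1)))
def ok(q):
    p,M,e,w=fk(q,True); r=np.hypot(p[0],p[1]); sh=np.array([0,0,.25])
    if p[2]<.22 or r<.25 or w[2]<.25 or p[0]<-.2: return False
    if p[1]<-.08 and p[2]<.62: return False
    if p[0]>.7 and p[2]<.4: return False
    # TCP away from forearm/upper arm
    for a,c in ((sh,e),(e,w)):
        t=np.clip((p-a)@(c-a)/((c-a)@(c-a)),0,1)
        if np.linalg.norm(p-a-t*(c-a))<.15: return False
    return True
def ex(a):
    q,act,n=a; return run(q,[act]*n)
def search(q0,N=5,depth=12,B=10,yaw=True,goal=4):
    D=[np.array(d,float) for d in itertools.product((-1,0,1),repeat=3) if any(d)]
    acts=[(tuple(np.round(d/np.linalg.norm(d)*40)),0) for d in D]
    if yaw: acts+=[((0,0,0),7),((0,0,0),-7)]+[(tuple(np.round(d/np.linalg.norm(d)*30)),s) for d in D[:] for s in (6,-6) if abs(d).sum()==1]
    beam=[(tip(q0),q0,[])];best=beam[0]
    with Pool() as P:
        for k in range(depth):
            jobs=[(q,a,N) for _,q,_ in beam for a in acts]; par=[h for _,_,h in beam for a in acts]
            res=P.map(ex,jobs,chunksize=4)
            c=[(tip(r),r,h+[j[1]]) for r,j,h in zip(res,jobs,par) if ok(r)]
            c.sort(key=lambda x:x[0]);beam=[]
            for x in c:
                if all(np.linalg.norm(fk(x[1])[0]-fk(y[1])[0])>.06 or abs(x[0]-y[0])>6 for y in beam): beam.append(x)
                if len(beam)>=B: break
            if not beam: break
            if beam[0][0]<best[0]: best=beam[0]
            print(k,"%.1f"%beam[0][0],fk(beam[0][1])[0],flush=True)
            if best[0]<goal: break
    return best
if __name__=="__main__":
    t=search(cur(),5,int(sys.argv[1]),int(sys.argv[2]))
    q=cur()
    for a in t[2]:
        q=run(q,[a]*5);print(a,"tip%.0f"%tip(q),fk(q)[0],fk(q)[1][:,2],q)
E
time timeout 550 python3 beam.py 22 8
```

```text
tip 141.1
t 25.5 q [-0.145  0.42   1.298  0.125 -1.343  0.968 -1.688] p [0.719 0.028 1.107] 
 tz [0.982 0.114 0.149] ty [ 0.148 -0.959 -0.243] F [-0.246  0.396 -1.331] op 0.452 g 62.165801617543366
4
0 136.9 [0.656 0.131 1.079]
1 131.8 [0.595 0.129 1.032]
2 127.4 [ 0.403 -0.002  1.087]
3 121.9 [0.352 0.05  1.073]
4 115.3 [0.461 0.02  0.902]
5 109.0 [ 0.393 -0.036  0.861]
6 102.1 [0.382 0.048 0.87 ]
7 94.8 [0.305 0.017 0.85 ]
8 87.5 [ 0.415 -0.042  0.73 ]
9 79.6 [ 0.389 -0.051  0.684]
10 71.8 [ 0.365 -0.071  0.63 ]
11 65.3 [0.291 0.13  0.629]
12 58.1 [0.253 0.186 0.561]
13 50.4 [0.251 0.142 0.504]
14 43.3 [0.255 0.069 0.421]
15 40.5 [0.218 0.134 0.358]
16 35.1 [0.161 0.194 0.357]
17 32.2 [0.097 0.254 0.35 ]
18 24.4 [0.109 0.366 0.231]
19 15.6 [0.247 0.366 0.251]
20 6.4 [0.339 0.28  0.301]
21 0.5 [0.3   0.34  0.338]
((np.float64(-40.0), np.float64(0.0), np.float64(0.0)), 0) tip139 [0.539 0.02  1.144] [0.985 0.125 0.117] [-0.959  0.04   1.207  0.414 -0.428  1.044 -1.678]
((np.float64(-23.0), np.float64(23.0), np.float64(-23.0)), 0) tip134 [0.459 0.137 1.13 ] [0.991 0.132 0.023] [-1.773 
[... 2599 characters left out ...]
0.301  1.611 -3.05 ]
((np.float64(0.0), np.float64(30.0), np.float64(0.0)), -6) tip25 [0.164 0.313 0.317] [-0.178  0.274 -0.945] [ 0.288 -0.3   -0.832  1.919 -0.556  1.468 -3.05 ]
((np.float64(0.0), np.float64(30.0), np.float64(0.0)), -6) tip16 [0.247 0.366 0.251] [-0.076  0.474 -0.877] [ 0.874 -0.3   -1.27   2.039 -0.843  1.202 -3.05 ]
((np.float64(0.0), np.float64(0.0), np.float64(30.0)), -6) tip6 [0.339 0.28  0.301] [ 0.123  0.602 -0.789] [ 0.902 -0.3   -0.931  2.074 -0.949  1.247 -3.05 ]
((np.float64(-23.0), np.float64(23.0), np.float64(23.0)), 0) tip0 [0.3   0.34  0.338] [ 0.059  0.695 -0.717] [ 0.67  -0.3   -0.819  2.069 -1.034  1.268 -3.05 ]
real	3m50.674s
user	14m42.623s
sys	0m0.593s
```

```bash
python3 -m jog '[[[-30,0,0],0],[[-40,0,0],0],[[-40,0,0],0],[[-40,0,0],0],[[-40,0,0],0],[[-23,23,-23],0],[[-23,23,-23],0],[[-23,23,-23],0],[[-23,23,-23],0],[[-23,23,-23],0]]'>/dev/null;python3 -c "import h;h.tip()"
python3 - <<'E'
from sim import *
from beam import tip
q=cur()
for A in ([((-28,0,-28),0)]*4,[((0,0,-40),0)]*4,[((-28,-10,-28),0)]*4):
    r=run(q,A[:1]*5);s=run(r,[((0,0,-40),0)]*10);u=run(s,[((-28,-10,-28),0)]*15)
    for x in (r,s,u): print("tip%.0f"%tip(x),fk(x)[0],fk(x)[1][:,2],x)
E
```

```text
tip 136.5
t 26.33 q [-1.194 -0.094  0.872  0.751  0.367  0.803 -2.061] p [0.602 0.032 1.073] 
 tz [0.995 0.054 0.089] ty [ 0.08  -0.944 -0.321] F [ 1.657 -0.754 -2.677] op 0.454 g 62.12558099685339
tip134 [0.525 0.049 0.993] [0.998 0.047 0.034] [-0.579 -0.3    0.141  1.139  0.589  0.766 -2.288]
tip127 [0.616 0.071 0.673] [ 0.996  0.029 -0.084] [-0.068 -0.3   -0.15   1.87   1.106  0.2   -3.05 ]
tip105 [ 0.546 -0.006  0.37 ] [ 0.878 -0.07  -0.473] [-0.092 -0.3   -0.043  2.287  1.123  0.2   -3.05 ]
tip136 [0.615 0.034 0.88 ] [0.995 0.056 0.083] [-0.608 -0.3    0.305  1.492  0.789  0.356 -2.542]
tip122 [0.626 0.039 0.605] [ 0.984  0.047 -0.172] [-0.428 -0.3    0.21   1.958  1.213  0.2   -3.05 ]
tip99 [ 0.506 -0.026  0.296] [ 0.82  -0.094 -0.564] [-0.11  -0.3    0.003  2.4    1.154  0.2   -3.05 ]
tip133 [ 0.532 -0.003  1.001] [0.999 0.047 0.027] [-0.559 -0.3    0.265  1.097  0.379  0.752 -2.095]
tip127 [ 0.621 -0.005  0.676] [ 0.995  0.057 -0.083] [ 0.308 -0.3   -0.193  1.861 -1.172  0.2   -0.778]
tip116 [ 0.354 -0.217  0.319] [ 0.953  0.125 -0.277] [ 0.622 -0.101  0.772  2.47  -1.363  1.282  0.446]
```

```bash
date
python3 - <<'E'
from sim import *
from beam import tip
q=cur()
for ds in ([(-28,0,-28)]*6,[(-40,0,0)]*6,[(-35,-10,-18)]*6,[(-36,0,-18)]*6,[(-36,10,-18)]*6):
    x=q;o=[]
    for d in ds:
        x=run(x,[(d,0)]*5);M=fk(x)[1];o.append("%.0f/%.2f"%(tip(x),M[2,1]))
    print(ds[0],o,fk(x)[0],fk(x)[1][:,2],x)
E
```

```text
Mon Nov 30 05:16:25 UTC 2026
(-28, 0, -28) ['134/-0.32', '128/-0.32', '124/-0.31', '122/-0.27', '120/-0.17', '118/-0.08'] [0.098 0.264 0.719] [ 0.955 -0.093 -0.282] [-0.541 -0.3   -1.27   1.374  1.085  2.03  -3.05 ]
(-40, 0, 0) ['136/-0.32', '134/-0.32', '134/-0.32', '135/-0.32', '135/-0.32', '136/-0.32'] [0.094 0.034 1.13 ] [0.991 0.112 0.075] [-0.144 -0.3   -1.27   0.12   1.277  1.763 -2.004]
(-35, -10, -18) ['133/-0.32', '128/-0.32', '125/-0.32', '124/-0.32', '127/-0.31', '129/-0.30'] [-0.002 -0.297  0.76 ] [ 0.985 -0.162 -0.054] [ 0.848 -0.3    1.3    1.463 -1.307  2.03  -0.487]
(-36, 0, -18) ['134/-0.32', '128/-0.32', '127/-0.32', '129/-0.32', '132/-0.32', '134/-0.30'] [0.011 0.249 0.851] [0.978 0.207 0.034] [-0.922 -0.3   -1.27   1.315  1.481  2.03  -3.05 ]
(-36, 10, -18) ['134/-0.32', '132/-0.32', '132/-0.32', '133/-0.28', '134/-0.20', '134/-0.13'] [-0.018  0.268  0.786] [ 0.948  0.319 -0.002] [-1.048 -0.3   -1.27   1.452  1.378  2.03  -3.05 ]
```

```bash
sed -i 's/t=search(cur(),5,int(sys.argv\[1\]),int(sys.argv\[2\]))/t=search(cur(),5,int(sys.argv[1]),int(sys.argv[2]),len(sys.argv)>3)/; s/print(a,"tip/print([int(v) for v in a[0]],a[1],"tip/' beam.py; time timeout 400 python3 beam.py 12 7 | grep tip
```

```text
[-28, 0, -28] 0 tip134 [0.525 0.049 0.993] [0.998 0.047 0.034] [-0.579 -0.3    0.141  1.139  0.589  0.766 -2.288]
[-28, 0, -28] 0 tip128 [0.49  0.098 0.955] [ 0.998  0.002 -0.067] [-0.471 -0.3   -0.1    1.15   0.711  0.952 -2.438]
[-23, -23, -23] 0 tip122 [0.471 0.035 0.949] [ 0.982 -0.05  -0.182] [-0.261 -0.3   -0.094  1.037  0.444  1.086 -2.216]
[-23, -23, -23] 0 tip116 [ 0.433 -0.08   0.931] [ 0.956 -0.054 -0.289] [ 0.442 -0.3   -0.014  0.965 -0.379  1.24  -1.654]
[-28, 0, -28] 0 tip110 [ 0.338 -0.137  0.884] [ 0.924 -0.    -0.382] [ 1.256 -0.3    0.026  1.02  -1.095  1.689 -1.218]
[0, 28, -28] 0 tip103 [ 0.369 -0.086  0.853] [ 0.875  0.084 -0.477] [ 1.174 -0.3   -0.094  1.012 -0.983  1.696 -1.306]
[0, 28, -28] 0 tip97 [0.434 0.008 0.802] [ 0.815  0.129 -0.565] [ 0.402 -0.3   -0.116  1.085 -0.391  1.434 -1.69 ]
[-28, 0, -28] 0 tip90 [ 0.385 -0.035  0.761] [ 0.73   0.171 -0.662] [ 0.739 -0.3   -0.097  1.108 -0.64   1.669 -1.45 ]
[-23, 23, -23] 0 tip83 [0.36  0.04  0.748] [ 0.631  0.207 -0.748] [ 0.346 -0.3   -0.096  1.051 -0.395  1.728 -1.724]
[-28, 0, -28] 0 tip75 [ 0.313 -0.     0.713] [ 0.521  0.237 -0.82 ] [ 0.678 -0.3   -0.097  1.087 -0.575  1.931 -1.493]
[-23, 23, -23] 0 tip68 [0.291 0.089 0.699] [ 0.41   0.25  -0.877] [ 0.107 -0.3   -0.097  1.066 -0.304  1.922 -1.893]
[-28, 0, -28] 0 tip61 [0.261 0.095 0.667] [ 0.285  0.23  -0.93 ] [ 0.026 -0.3   -0.098  1.111 -0.265  2.001 -1.941]
real	1m30.960s
user	5m40.115s
sys	0m0.256s
```

Executing the first half of that.

```bash
python3 -m jog '[[[-28,0,-28],0],[[-28,0,-28],0],[[-28,0,-28],0],[[-28,0,-28],0],[[-28,0,-28],0],[[-28,0,-28],0],[[-28,0,-28],0],[[-28,0,-28],0],[[-28,0,-28],0],[[-28,0,-28],0],[[-23,-23,-23],0],[[-23,-23,-23],0],[[-23,-23,-23],0],[[-23,-23,-23],0],[[-23,-23,-23],0]]'>/dev/null;python3 -c "import h;h.tip()"
```

```text
tip 130.2
t 27.58 q [ 0.875 -0.296 -0.098  1.264 -1.138  1.028 -1.072] p [ 0.492 -0.105  0.929] 
 tz [ 0.994  0.109 -0.026] ty [ 0.095 -0.941 -0.323] F [ 2.219 -0.347 -3.397] op 0.448 g 62.10899502756547
```

```bash
cat >> sim.py <<'E'
MODE=1
def step(q,dp,yaw,w,lam=0.0):
    p,M=fk(q);pt0=np.array(dp)/1000.;f0=1.
    for it in range(6):
        pt=p+pt0*f0;Mt=rz(np.radians(yaw*f0))@M
        def f(x):
            a,b=fk(x);r=np.concatenate([a-pt,w*R.from_matrix(b@Mt.T).as_rotvec()])
            return np.concatenate([r,lam*(x-q)])
        x=least_squares(f,np.clip(q,LO+1e-6,HI-1e-6),bounds=(LO,HI),xtol=1e-6,ftol=1e-6).x
        s=np.max(np.abs(x-q)/VM)
        if s<=1.02: return x
        if MODE==1: return q+(x-q)/s
        f0*=max(.3,.95/s)
    return q+(x-q)/max(s,1)
E
python3 - <<'E'
import sim
from sim import *
b=np.load("b.npy");tip=lambda q:np.degrees(np.arccos((fk(q)[1]@b)[2]))
q=np.array([-1.194,-.094,.872,.751,.367,.803,-2.061])
seq=[((-28,0,-28),0)]*10+[((-23,-23,-23),0)]*5
q2=np.array([-.145,.42,1.298,.125,-1.343,.968,-1.688]);seq2=[((-30,0,0),0)]+[((-40,0,0),0)]*4+[((-23,23,-23),0)]*5
q3=np.array([-1.5,.018,.167,1.533,.005,1.387,-.037]);seq3=[((-11,-39,0),0)]*10
for m in (1,2):
  sim.MODE=m
  for w in (.4,.6,):
   for lam in (.003,.03,.1):
    r=run(q,seq,w,lam);u=run(q2,seq2,w,lam);v=run(q3,seq3,w,lam)
    print(m,w,lam,"tip%.0f"%tip(r),fk(r)[0],r,"|%.0f"%tip(u),fk(u)[0],u[:3],"|",fk(v)[0],fk(v)[1][:,2])
E
echo "obs: 130 p [.492 -.105 .929] q [.875 -.296 -.098 1.264 -1.138 1.028 -1.07] | 136.5 [.602 .032 1.073] [-1.194 -.094 .872]| [.077 .31 .372] tz [.016 .114 -.993]"
```

```text
1 0.4 0.003 tip122 [ 0.456 -0.096  0.915] [ 0.983 -0.3   -0.098  1.172 -1.084  1.25  -1.183] |137 [0.604 0.031 1.061] [-0.82  -0.109  0.542] | [0.069 0.237 0.407] [-0.027 -0.074 -0.997]
1 0.4 0.03 tip112 [ 0.437 -0.05   0.912] [ 0.138 -0.3    0.021  0.96  -0.122  1.272 -1.814] |128 [0.454 0.134 1.102] [-1.303  0.103  1.3  ] | [0.061 0.23  0.407] [-0.021 -0.102 -0.995]
1 0.4 0.1 tip108 [ 0.407 -0.026  0.913] [-0.492 -0.3    0.14   0.841  0.364  1.486 -2.026] |129 [0.473 0.097 1.108] [-0.565  0.122  1.3  ] | [0.059 0.235 0.403] [-0.014 -0.093 -0.996]
1 0.6 0.003 tip128 [ 0.479 -0.104  0.931] [ 0.915 -0.3   -0.101  1.225 -1.107  1.094 -1.133] |137 [0.604 0.031 1.061] [-0.82  -0.109  0.543] | [0.08  0.275 0.412] [ 0.006  0.04  -0.999]
1 0.6 0.03 tip125 [ 0.499 -0.058  0.942] [ 0.307 -0.3    0.003  1.13  -0.43   0.919 -1.594] |134 [0.476 0.131 1.13 ] [-1.581  0.059  1.3  ] | [0.072 0.272 0.413] [ 0.01   0.022 -1.   ]
1 0.6 0.1 tip121 [ 0.464 -0.004  0.968] [-0.425 -0.3    0.108  0.95   0.358  1.139 -2.076] |134 [0.485 0.089 1.138] [-0.624  0.133  1.3  ] | [0.068 0.275 0.411] [ 0.016  0.02
[... 578 characters left out ...]
ip133 [ 0.515 -0.057  0.972] [ 0.568 -0.3   -0.1    1.201 -0.804  0.797 -1.322] |141 [0.62  0.047 1.088] [-1.224 -0.064  1.01 ] | [0.082 0.293 0.405] [ 0.024  0.084 -0.996]
2 0.6 0.03 tip126 [ 0.503 -0.043  0.954] [ 0.22  -0.3   -0.006  1.117 -0.307  0.88  -1.679] |135 [0.481 0.126 1.13 ] [-1.576  0.053  1.3  ] | [0.072 0.272 0.413] [ 0.01   0.022 -1.   ]
2 0.6 0.1 tip121 [ 0.464 -0.004  0.968] [-0.425 -0.3    0.108  0.95   0.358  1.139 -2.076] |134 [0.485 0.089 1.138] [-0.624  0.133  1.3  ] | [0.068 0.275 0.411] [ 0.016  0.025 -1.   ]
obs: 130 p [.492 -.105 .929] q [.875 -.296 -.098 1.264 -1.138 1.028 -1.07] | 136.5 [.602 .032 1.073] [-1.194 -.094 .872]| [.077 .31 .372] tz [.016 .114 -.993]
```

```bash
sed -i 's/xtol=1e-6,ftol=1e-6).x$/xtol=1e-5,ftol=1e-5).x/' sim.py; time timeout 560 python3 beam.py 15 7 | grep tip; date
```

```text
[-28, 28, 0] 0 tip126 [ 0.405 -0.02   1.008] [ 0.98   0.168 -0.103] [ 1.001 -0.3   -0.088  0.917 -1.123  1.366 -1.364]
[-23, 23, -23] 0 tip120 [0.318 0.037 1.008] [ 0.952  0.222 -0.213] [ 1.281 -0.3    0.022  0.733 -1.44   1.754 -1.473]
[0, 28, -28] 0 tip108 [0.317 0.081 0.959] [ 0.887  0.26  -0.382] [ 0.845 -0.3   -0.067  0.676 -0.978  1.748 -1.698]
[-23, 23, -23] 0 tip94 [0.28  0.098 0.882] [ 0.755  0.273 -0.596] [ 0.031 -0.3   -0.077  0.689 -0.267  1.829 -1.969]
[0, 0, -40] 0 tip87 [0.346 0.11  0.795] [ 0.676  0.256 -0.691] [-0.065 -0.3   -0.09   0.952 -0.172  1.686 -1.969]
[0, 0, -40] 0 tip82 [0.42  0.124 0.661] [ 0.606  0.243 -0.757] [-0.064 -0.3   -0.106  1.311 -0.166  1.427 -1.922]
[-28, 0, -28] 0 tip74 [0.399 0.158 0.587] [ 0.504  0.215 -0.837] [-0.235 -0.3   -0.11   1.439 -0.063  1.422 -2.063]
[-23, -23, -23] 0 tip68 [0.397 0.059 0.515] [ 0.401  0.204 -0.893] [ 0.168 -0.3   -0.115  1.571 -0.261  1.458 -1.67 ]
[-40, 0, 0] 0 tip60 [0.325 0.048 0.569] [ 0.276  0.212 -0.938] [ 0.231 -0.3   -0.109  1.392 -0.285  1.78  -1.656]
[-28, 0, -28] 0 tip53 [0.31  0.029 0.477] [ 0.151  0.226 -0.962] [ 0.311 -0.3   -0.117  1.607 -0.291  1.718 -1.528]
[-28, 0, -28] 0 tip48 [0.278 0.    0.347] [ 0.046  0.252 -0.967] [ 0.443 -0.3   -0.128  1.918 -0.294  1.559 -1.321]
[-28, 28, 0] 0 tip42 [0.251 0.131 0.34 ] [-0.063  0.261 -0.963] [-0.026 -0.3   -0.13   1.937 -0.31   1.529 -1.769]
[-40, 0, 0] 0 tip34 [0.191 0.166 0.327] [-0.199  0.229 -0.953] [-0.199 -0.3   -0.13   1.977 -0.322  1.584 -1.923]
[-40, 0, 0] 0 tip28 [0.104 0.228 0.308] [-0.308  0.169 -0.936] [-0.555 -0.3   -0.134  2.036 -0.371  1.547 -2.242]
[-40, 0, 0] 0 tip24 [-0.051  0.294  0.292] [-0.354  0.106 -0.929] [-1.178 -0.3   -0.136  2.081 -0.428  1.366 -2.802]
Mon Nov 30 05:20:54 UTC 2026
real	1m46.369s
user	6m37.600s
sys	0m0.310s
```

```bash
python3 -m jog '[[[-28,28,0],0],[[-28,28,0],0],[[-28,28,0],0],[[-28,28,0],0],[[-28,28,0],0],[[-23,23,-23],0],[[-23,23,-23],0],[[-23,23,-23],0],[[-23,23,-23],0],[[-23,23,-23],0],[[0,28,-28],0],[[0,28,-28],0],[[0,28,-28],0],[[0,28,-28],0],[[0,28,-28],0],[[-23,23,-23],0],[[-23,23,-23],0],[[-23,23,-23],0],[[-23,23,-23],0],[[-23,23,-23],0]]'>/dev/null;python3 -c "import h;h.tip()"
```

```text
tip 109.8
t 29.25 q [-0.53  -0.296 -0.08   0.8    0.326  1.487 -2.132] p [0.361 0.116 0.938] 
 tz [ 0.899  0.225 -0.375] ty [ 0.095 -0.938 -0.334] F [ 0.644 -0.496 -2.349] op 0.455 g 62.09377727795527
```

```bash
time timeout 300 python3 beam.py 9 6 | grep tip
```

```text
[-23, -23, -23] 0 tip103 [0.334 0.066 0.914] [ 0.853  0.209 -0.478] [ 0.269 -0.3   -0.072  0.743 -0.396  1.655 -1.801]
[0, 0, -40] 0 tip96 [0.403 0.054 0.818] [ 0.785  0.221 -0.578] [ 0.297 -0.3   -0.093  1.012 -0.405  1.527 -1.696]
[-28, 0, -28] 0 tip89 [0.349 0.02  0.789] [ 0.693  0.25  -0.676] [ 0.668 -0.3   -0.092  0.996 -0.672  1.794 -1.492]
[-23, 23, -23] 0 tip83 [0.317 0.106 0.779] [ 0.61   0.256 -0.75 ] [-0.033 -0.3   -0.09   0.932 -0.209  1.796 -1.922]
[0, 0, -40] 0 tip77 [0.392 0.118 0.649] [ 0.533  0.243 -0.811] [-0.041 -0.3   -0.105  1.294 -0.192  1.537 -1.869]
[-28, 0, -28] 0 tip70 [0.371 0.148 0.576] [ 0.421  0.215 -0.881] [-0.193 -0.3   -0.111  1.426 -0.111  1.526 -1.987]
[-23, -23, -23] 0 tip63 [0.366 0.042 0.504] [ 0.316  0.207 -0.926] [ 0.237 -0.3   -0.115  1.571 -0.281  1.565 -1.567]
[-40, 0, 0] 0 tip56 [0.291 0.017 0.557] [ 0.191  0.226 -0.955] [ 0.386 -0.3   -0.11   1.41  -0.322  1.888 -1.475]
[-23, 23, -23] 0 tip50 [0.283 0.132 0.483] [ 0.084  0.221 -0.972] [-0.091 -0.3   -0.117  1.584 -0.238  1.721 -1.875]
real	0m55.109s
user	3m22.083s
sys	0m0.302s
```

```bash
python3 -m jog '[[[-23,-23,-23],0],[[-23,-23,-23],0],[[-23,-23,-23],0],[[-23,-23,-23],0],[[-23,-23,-23],0],[[0,0,-40],0],[[0,0,-40],0],[[0,0,-40],0],[[0,0,-40],0],[[0,0,-40],0],[[-28,0,-28],0],[[-28,0,-28],0],[[-28,0,-28],0],[[-28,0,-28],0],[[-28,0,-28],0],[[-23,23,-23],0],[[-23,23,-23],0],[[-23,23,-23],0],[[-23,23,-23],0],[[-23,23,-23],0]]'>/dev/null;python3 -c "import h;h.tip()";python3 -m jog '[[[0,0,-40],0],[[0,0,-40],0],[[0,0,-40],0],[[0,0,-40],0],[[0,0,-40],0],[[-28,0,-28],0],[[-28,0,-28],0],[[-28,0,-28],0],[[-28,0,-28],0],[[-28,0,-28],0]]'>/dev/null;python3 -c "import h;h.tip()"
```

```text
tip 85.5
t 30.92 q [-0.019 -0.295 -0.193  1.36  -0.182  1.304 -1.92 ] p [0.443 0.16  0.656] 
 tz [ 0.645  0.271 -0.714] ty [ 0.026 -0.942 -0.334] F [-0.232  0.467 -0.7  ] op 0.455 g 62.05408387598709
tip 80.1
t 31.75 q [-0.321 -0.296 -0.13   2.152 -0.031  0.601 -2.107] p [0.437 0.199 0.315] 
 tz [ 0.574  0.261 -0.776] ty [ 0.005 -0.949 -0.315] F [ 0.279 -0.538 -1.625] op 0.454 g 62.05605828707121
```

```bash
cat > tail.py <<'E'
from sim import *
b=np.load("b.npy");tip=lambda q:np.degrees(np.arccos(np.clip((fk(q)[1]@b)[2],-1,1)))
def info(q,k=''):
    p,M,e,w=fk(q,True);bw=M@b;print(k,"tip%.1f"%tip(q),"b az %.0f"%np.degrees(np.arctan2(bw[1],bw[0])),"p",p,"tz",M[:,2],"w",w,"q",q)
E
python3 - <<'E'
from tail import *
q=cur();info(q)
p,M=fk(q);bw=M@b;ba=np.degrees(np.arctan2(bw[1],bw[0]))
for tgt in ((.42,.05,.32),(.45,.1,.36)):
  ra=np.degrees(np.arctan2(tgt[1],tgt[0]))
  for sgn in (1,-1):
    y=(ra-ba)%360
    if sgn<0:y-=360
    n=int(np.ceil(abs(y)/7));d=(np.array(tgt)-p)*1000/n
    x=run(q,[(d,y/n)]*n);info(x,(tgt,n,round(y)))
    for k in range(7):
        x=run(x,[((20,2,35),0)]*10); print(k,"tip%.0f"%tip(x),fk(x)[0],x)
E
```

```text
tip80.1 b az -176 p [0.437 0.199 0.316] tz [ 0.574  0.261 -0.776] w [0.238 0.109 0.585] q [-0.321 -0.296 -0.13   2.152 -0.031  0.601 -2.107]
((0.42, 0.05, 0.32), 27, 182) tip79.8 b az -13 p [0.414 0.066 0.304] tz [-0.623 -0.079 -0.778] w [0.63  0.093 0.574] q [-0.16   0.506 -0.021  1.284 -0.027  2.03   0.974]
0 tip64 [0.483 0.072 0.39 ] [-0.189  0.438  0.042  1.055 -0.041  2.03   0.998]
1 tip48 [0.565 0.079 0.488] [-0.188  0.454  0.069  0.73  -0.056  2.03   1.004]
2 tip34 [0.634 0.085 0.592] [-0.18   0.524  0.119  0.352 -0.106  2.03   1.006]
3 tip26 [0.665 0.086 0.664] [-0.223  0.587  1.023  0.12  -0.955  2.03   1.041]
4 tip23 [0.693 0.087 0.749] [-0.241  0.534  1.3    0.12  -1.219  1.842  1.045]
5 tip29 [0.738 0.092 0.837] [-0.245  0.509  1.3    0.12  -1.225  1.578  1.043]
6 tip41 [0.785 0.096 0.925] [-0.244  0.518  1.3    0.12  -1.239  1.279  1.045]
((0.42, 0.05, 0.32), 26, -178) tip55.0 b az 52 p [ 0.325 -0.301  0.455] tz [ 0.018 -0.269 -0.963] w [ 0.319 -0.207  0.79 ] q [ 2.248 -0.3   -1.27   1.444 -0.146  1.55  -3.05 ]
0 tip55 [ 0.347 -0.22   0.708] [ 2.448 -0.3   -1.27   0.734 
[... 1288 characters left out ...]
0.356 -0.257  0.496] tz [ 0.037 -0.299 -0.953] w [ 0.343 -0.153  0.827] q [ 2.129 -0.3   -1.27   1.348 -0.112  1.627 -3.05 ]
0 tip58 [ 0.365 -0.183  0.725] [ 2.34  -0.3   -1.27   0.69  -0.322  2.03  -3.04 ]
1 tip64 [ 0.41  -0.177  0.837] [ 2.7   -0.3   -1.27   0.331 -0.733  2.03  -3.05 ]
2 tip75 [ 0.468 -0.167  0.915] [ 2.7   -0.3   -1.27   0.252 -0.803  1.816 -3.05 ]
3 tip87 [ 0.515 -0.15   1.004] [ 2.7   -0.3   -1.27   0.211 -0.866  1.56  -3.05 ]
4 tip97 [ 0.542 -0.125  1.095] [ 2.7   -0.3   -1.27   0.193 -0.924  1.3   -3.049]
5 tip107 [ 0.547 -0.098  1.177] [ 2.7   -0.3   -1.27   0.195 -0.99   1.056 -3.021]
6 tip116 [ 0.538 -0.069  1.242] [ 2.7   -0.3   -1.27   0.2   -1.064  0.852 -2.975]
```

```bash
python3 -m jog '[[[-2,-7,-2],7],[[-2,-7,-2],7],[[-2,-7,-2],7],[[-2,-7,-2],7],[[-2,-7,-2],7],[[-2,-7,-2],7],[[-2,-7,-2],7],[[-2,-7,-2],7],[[-2,-7,-2],7],[[-2,-7,-2],7],[[-2,-7,-2],7],[[-2,-7,-2],7],[[-2,-7,-2],7],[[-2,-7,-2],7],[[-2,-7,-2],7],[[-2,-7,-2],7],[[-2,-7,-2],7],[[-2,-7,-2],7],[[-2,-7,-2],7],[[-2,-7,-2],7]]'>/dev/null;python3 -c "import h;h.tip()";python3 - <<'E'
from tail import *
q=cur();info(q)
for ny in (4,6,8):
    x=run(q,[((0,0,0),7)]*ny);info(x,ny)
    for k in range(5):
        x=run(x,[((20,2,35),0)]*10); p,M=fk(x);print(k,"tip%.0f"%tip(x),p,"baz",np.degrees(np.arctan2((M@b)[1],(M@b)[0])).round())
E
```

```text
tip 79.0
t 33.42 q [-0.406  0.469  0.63   1.492 -0.438  1.916  0.8  ] p [0.402 0.069 0.277] 
 tz [-0.54   0.293 -0.789] ty [ 0.76   0.572 -0.308] F [-0.696 -0.74  -1.416] op 0.453 g 62.01811029914097
 tip79.0 b az -49 p [0.402 0.07  0.277] tz [-0.54   0.293 -0.789] w [ 0.59  -0.032  0.551] q [-0.406  0.469  0.63   1.492 -0.438  1.916  0.8  ]
4 tip79.0 b az -21 p [0.402 0.07  0.277] tz [-0.614  0.005 -0.789] w [0.615 0.068 0.551] q [-0.471  0.51   0.513  1.4   -0.221  1.957  1.094]
0 tip71 [0.461 0.097 0.364] baz -24.0
1 tip58 [0.533 0.132 0.465] baz -33.0
2 tip50 [0.601 0.159 0.572] baz -48.0
3 tip47 [0.64 0.17 0.66] baz -64.0
4 tip48 [0.66  0.173 0.731] baz -78.0
6 tip79.0 b az -7 p [0.402 0.07  0.277] tz [-0.597 -0.144 -0.789] w [0.609 0.119 0.551] q [-0.518  0.507  0.456  1.392 -0.102  1.945  1.237]
0 tip64 [0.484 0.055 0.386] baz -6.0
1 tip47 [0.567 0.04  0.487] baz -6.0
2 tip30 [0.637 0.03  0.592] baz -6.0
3 tip16 [0.669 0.024 0.671] baz -9.0
4 tip2 [0.7   0.022 0.759] baz -82.0
8 tip79.0 b az 7 p [0.402 0.07  0.277] tz [-0.545 -0.284 -0.789] w [0.591 0.168 0.551] q [-0.57   0.487  0.4    1.41   0.017  1.912  1.374]
0 tip66 [0.498 0.017 0.412] baz 13.0
1 tip52 [ 0.579 -0.037  0.53 ] baz 24.0
2 tip42 [ 0.637 -0.071  0.644] baz 43.0
3 tip38 [ 0.66  -0.084  0.736] baz 65.0
4 tip41 [ 0.697 -0.093  0.827] baz 89.0
```

```bash
python3 -m jog '[[[0,0,0],7],[[0,0,0],7],[[0,0,0],7],[[0,0,0],7],[[0,0,0],7],[[0,0,0],7],[[20,2,35],0],[[20,2,35],0],[[20,2,35],0],[[20,2,35],0],[[20,2,35],0],[[20,2,35],0],[[20,2,35],0],[[20,2,35],0],[[20,2,35],0],[[20,2,35],0]]'>/dev/null;python3 -c "import h;h.tip()";python3 - <<'E'
from tail import *
q=cur();info(q)
for y in (-1,-.5,0,.5,1):
    x=q;print(y)
    for k in range(4):
        x=run(x,[((20,2,35),y if k==0 else 0)]*10); p,M=fk(x);print(k,"tip%.0f"%tip(x),p,"baz",np.degrees(np.arctan2((M@b)[1],(M@b)[0])).round(),x)
E
```

```text
tip 64.3
t 34.75 q [-0.379  0.45   0.325  1.07  -0.039  2.032  1.222] p [0.484 0.056 0.387] 
 tz [-0.37  -0.126 -0.92 ] ty [ 0.235  0.946 -0.224] F [ 0.509  0.367 -0.929] op 0.454 g 62.03599712479445
 tip64.3 b az -7 p [0.484 0.056 0.387] tz [-0.37  -0.126 -0.92 ] w [0.612 0.1   0.707] q [-0.379  0.45   0.325  1.07  -0.039  2.032  1.222]
-1
0 tip47 [0.564 0.048 0.482] baz -19.0 [-0.27   0.456  0.255  0.754 -0.051  2.03   1.071]
1 tip31 [0.635 0.046 0.586] baz -28.0 [-0.221  0.522  0.278  0.376 -0.096  2.03   1.09 ]
2 tip21 [0.668 0.044 0.665] baz -45.0 [-0.232  0.592  1.132  0.12  -0.918  2.03   1.133]
3 tip15 [0.698 0.045 0.753] baz -93.0 [-0.253  0.532  1.3    0.12  -1.067  1.826  1.141]
-0.5
0 tip47 [0.565 0.045 0.484] baz -13.0 [-0.307  0.459  0.315  0.752 -0.05   2.03   1.179]
1 tip30 [0.636 0.039 0.589] baz -18.0 [-0.241  0.525  0.33   0.372 -0.095  2.03   1.207]
2 tip18 [0.669 0.035 0.668] baz -30.0 [-0.241  0.593  1.187  0.121 -0.926  2.028  1.254]
3 tip9 [0.699 0.035 0.756] baz -91.0 [-0.26   0.532  1.3    0.12  -1.022  1.82   1.263]
0
0 tip47 [0.567 0.042 0.487] baz -7.0 [-
[... 319 characters left out ...]
 tip47 [0.568 0.039 0.49 ] baz -1.0 [-0.376  0.468  0.428  0.741 -0.049  2.03   1.393]
1 tip30 [0.638 0.027 0.596] baz 3.0 [-0.277  0.533  0.43   0.357 -0.097  2.03   1.436]
2 tip16 [0.669 0.019 0.674] baz 8.0 [-0.259  0.596  1.3    0.12  -0.952  2.021  1.491]
3 tip4 [0.701 0.016 0.762] baz 86.0 [-0.275  0.531  1.3    0.12  -0.937  1.802  1.502]
1
0 tip47 [0.57  0.037 0.494] baz 5.0 [-0.406  0.473  0.478  0.732 -0.049  2.03   1.498]
1 tip30 [0.64  0.021 0.6  ] baz 13.0 [-0.291  0.538  0.475  0.345 -0.099  2.03   1.547]
2 tip18 [0.67  0.012 0.681] baz 27.0 [-0.269  0.591  1.3    0.12  -0.911  2.008  1.606]
3 tip10 [0.703 0.008 0.769] baz 92.0 [-0.283  0.53   1.3    0.12  -0.897  1.784  1.619]
```

Run:
```python
from tail import *
q=cur()
for d in ((8,1,40),(3,0,41),(12,1,39)):
  for y in (0,.2):
    x=q;o=[]
    for k in range(9):
        x=run(x,[(d,y if k<2 else 0)]*5); M=fk(x)[1];o.append("%.0f"%tip(x))
    print(d,y,o,fk(x)[0],"baz",np.degrees(np.arctan2((M@b)[1],(M@b)[0])).round(),x)
```

```text
(8, 1, 40) 0 ['56', '47', '38', '29', '20', '12', '3', '3', '11'] [ 0.508 -0.014  0.914] baz 167.0 [-0.464  0.237  1.3    0.12  -0.689  1.889  1.486]
(8, 1, 40) 0.2 ['56', '47', '38', '29', '20', '12', '5', '5', '12'] [ 0.507 -0.02   0.917] baz 154.0 [-0.472  0.236  1.3    0.12  -0.661  1.882  1.541]
(3, 0, 41) 0 ['56', '47', '39', '30', '21', '12', '5', '7', '14'] [ 0.422 -0.059  0.944] baz 148.0 [-0.636  0.127  1.3    0.12  -0.416  1.948  1.588]
(3, 0, 41) 0.2 ['56', '47', '39', '30', '21', '13', '8', '9', '15'] [ 0.42  -0.066  0.945] baz 137.0 [-0.643  0.128  1.3    0.12  -0.385  1.943  1.648]
(12, 1, 39) 0 ['56', '47', '38', '29', '20', '12', '6', '2', '10'] [ 0.576 -0.01   0.887] baz 172.0 [-0.352  0.321  1.3    0.12  -0.822  1.827  1.464]
(12, 1, 39) 0.2 ['56', '47', '38', '29', '20', '12', '6', '4', '11'] [ 0.575 -0.015  0.889] baz 157.0 [-0.357  0.322  1.3    0.12  -0.799  1.823  1.517]
```

(8,1,40) does it in about 37 rows; run 20, then re-check.

```bash
python3 -m jog '[[[8,1,40],0],[[8,1,40],0],[[8,1,40],0],[[8,1,40],0],[[8,1,40],0],[[8,1,40],0],[[8,1,40],0],[[8,1,40],0],[[8,1,40],0],[[8,1,40],0],[[8,1,40],0],[[8,1,40],0],[[8,1,40],0],[[8,1,40],0],[[8,1,40],0],[[8,1,40],0],[[8,1,40],0],[[8,1,40],0],[[8,1,40],0],[[8,1,40],0]]'>/dev/null;python3 -c "import h;h.tip()";python3 - <<'E'
from tail import *
q=cur();info(q)
for d in ((8,1,40),(8,3,40),(8,-3,40)):
  for y in (-.5,0,.5):
    x=q;o=[]
    for k in range(5):
        x=run(x,[(d,y)]*4); M=fk(x)[1];o.append("%.1f"%tip(x))
    print(d,y,o,fk(x)[0],"baz",np.degrees(np.arctan2((M@b)[1],(M@b)[0])).round(),x)
E
```

```text
tip 29.4
t 36.42 q [-0.617  0.229  0.733  0.685 -0.043  2.033  1.387] p [0.496 0.011 0.648] 
 tz [ 0.237 -0.134 -0.962] ty [ 0.249  0.966 -0.073] F [ 0.154  0.048 -1.313] op 0.448 g 62.03200276942425
 tip29.4 b az -5 p [0.498 0.011 0.648] tz [ 0.237 -0.134 -0.962] w [0.416 0.057 0.982] q [-0.617  0.229  0.733  0.685 -0.043  2.033  1.387]
(8, 1, 40) -0.5 ['22.1', '15.0', '8.0', '1.3', '3.4'] [ 0.509 -0.021  0.864] baz 173.0 [-0.472  0.29   1.3    0.12  -0.601  1.997  1.372]
(8, 1, 40) 0 ['22.2', '15.1', '8.2', '1.9', '3.2'] [ 0.511 -0.012  0.866] baz 153.0 [-0.409  0.278  1.3    0.12  -0.744  1.994  1.481]
(8, 1, 40) 0.5 ['22.3', '15.3', '8.5', '3.3', '3.2'] [ 0.512 -0.004  0.863] baz 132.0 [-0.329  0.275  1.3    0.12  -0.903  2.002  1.585]
(8, 3, 40) -0.5 ['22.1', '14.9', '7.9', '1.3', '4.0'] [0.509 0.008 0.864] baz -178.0 [-0.559  0.295  1.3    0.12  -0.547  1.996  1.329]
(8, 3, 40) 0 ['22.2', '15.1', '8.1', '1.5', '3.0'] [0.512 0.017 0.863] baz 165.0 [-0.493  0.285  1.3    0.12  -0.694  1.996  1.439]
(8, 3, 40) 0.5 ['22.2', '15.2', '8.4', '2.9', '3.0'] [0.512 0.025 0.864] baz 145.0 [-0.42   0.276  1.3    0.12  -0.846  1.998  1.545]
(8, -3, 40) -0.5 ['22.2', '15.1', '8.2', '1.7', '3.4'] [ 0.507 -0.079  0.866] baz 150.0 [-0.298  0.283  1.3    0.12  -0.708  1.989  1.456]
(8, -3, 40) 0 ['22.3', '15.2', '8.4', '3.2', '3.0'] [ 0.509 -0.069  0.863] baz 128.0 [-0.222  0.278  1.3    0.12  -0.867  1.999  1.561]
(8, -3, 40) 0.5 ['22.3', '15.4', '8.8', '4.3', '3.6'] [ 0.512 -0.06   0.858] baz 108.0 [-0.145  0.28   1.3    0.12  -1.02   2.012  1.663]
```

```bash
python3 -m jog '[[[8,3,40],-0.3],[[8,3,40],-0.3],[[8,3,40],-0.3],[[8,3,40],-0.3],[[8,3,40],-0.3],[[8,3,40],-0.3],[[8,3,40],-0.3],[[8,3,40],-0.3],[[8,3,40],-0.3],[[8,3,40],-0.3],[[8,3,40],-0.3],[[8,3,40],-0.3],[[8,3,40],-0.3],[[8,3,40],-0.3]]'>/dev/null;python3 -c "import h;h.tip()";python3 - <<'E'
from tail import *
q=cur();info(q)
for d in ((8,1,40),(14,1,38)):
    x=q;o=[]
    for k in range(6):
        x=run(x,[(d,0)]); M=fk(x)[1];o.append("%.1f"%tip(x))
    print(d,o,fk(x)[0],"baz",np.degrees(np.arctan2((M@b)[1],(M@b)[0])).round(),x)
E
```

```text
tip 4.7
t 37.58 q [-0.47   0.284  0.743  0.195 -0.142  2.033  1.357] p [0.515 0.012 0.814] 
 tz [ 0.612 -0.179 -0.77 ] ty [0.283 0.959 0.002] F [-0.272  0.522 -0.433] op 0.456 g 62.05458448227546
 tip4.7 b az -9 p [0.517 0.012 0.814] tz [ 0.612 -0.179 -0.77 ] w [0.304 0.074 1.082] q [-0.47   0.284  0.743  0.195 -0.142  2.033  1.357]
(8, 1, 40) ['3.0', '1.4', '0.9', '0.3', '1.5', '3.1'] [0.511 0.004 0.863] baz 177.0 [-0.485  0.287  1.3    0.12  -0.661  1.997  1.402]
(14, 1, 38) ['3.0', '2.1', '1.4', '0.4', '1.8', '3.4'] [0.537 0.003 0.857] baz 179.0 [-0.444  0.316  1.3    0.12  -0.706  1.964  1.397]
```

```bash
python3 -m jog '[[[8,1,40],0],[[8,1,40],0],[[8,1,40],0],[[8,1,40],0],[[0,0,0],0]]'>/dev/null;python3 -c "import h;h.tip()"
python3 - <<'E'
from tail import *
q=cur();info(q)
G=np.array([.468,.107,.25])
x=run(q,[((-14,4,4),0)]*6);info(x);x=run(x,[((0,0,-25),0)]*4);info(x)
for az in (-90,90,-16,-40,40):
    p,M=fk(x);a=np.degrees(np.arctan2(M[1,2],M[0,2]));y=(az-a+180)%360-180;n=16
    z=x
    for k in range(n,0,-1):
        pp=fk(z)[0];z=run(z,[((G-pp)*1000/k,y/n)])
    info(z,("hover",az));z=run(z,[((0,0,-23),0)]*8);info(z,"low")
E
```

```text
tip 0.4
t 38.0 q [-0.461  0.299  1.159  0.124 -0.538  2.033  1.39 ] p [0.51  0.002 0.843] 
 tz [ 0.666 -0.188 -0.721] ty [0.285 0.958 0.013] F [-0.248 -0.364 -1.068] op 0.454 g 62.072888211596364
 tip0.4 b az -18 p [0.512 0.002 0.843] tz [ 0.666 -0.188 -0.721] w [0.281 0.067 1.093] q [-0.461  0.299  1.159  0.124 -0.538  2.033  1.39 ]
 tip0.1 b az -128 p [0.428 0.025 0.859] tz [ 0.672 -0.188 -0.716] w [0.195 0.09  1.108] q [-1.111  0.148  1.247  0.301 -0.003  2.03   1.351]
 tip4.0 b az -51 p [0.431 0.012 0.789] tz [ 0.635 -0.165 -0.755] w [0.21  0.069 1.051] q [-1.269 -0.14   0.6    0.765  0.664  1.906  1.002]
('hover', -90) tip4.0 b az -126 p [0.468 0.107 0.25 ] tz [-0.    -0.656 -0.755] w [0.468 0.335 0.512] q [-1.027  0.453  0.528  1.588  0.391  1.534 -0.67 ]
low tip4.0 b az -126 p [0.468 0.107 0.066] tz [-0.    -0.656 -0.755] w [0.468 0.335 0.328] q [-0.987  0.689  0.477  1.744  0.323  1.187 -0.81 ]
('hover', 90) tip6.0 b az 42 p [0.467 0.097 0.306] tz [ 0.39   0.482 -0.785] w [ 0.332 -0.07   0.579] q [-0.044 -0.124  0.182  2.039 -0.675  0.962  2.882]
low tip5.4 b az 56 p [0.469 0
[... 303 characters left out ...]
7 0.066] tz [ 0.629 -0.182 -0.756] w [0.25  0.17  0.329] q [-0.392  0.285 -0.293  2.427  1.636  0.638 -0.921]
('hover', -40) tip4.0 b az -76 p [0.468 0.107 0.25 ] tz [ 0.502 -0.421 -0.755] w [0.294 0.253 0.512] q [-1.104  0.048  0.363  2.056  0.801  1.091 -0.351]
low tip4.0 b az -76 p [0.468 0.107 0.066] tz [ 0.502 -0.421 -0.755] w [0.294 0.253 0.328] q [-1.093  0.404  0.4    2.245  1.001  0.673 -0.786]
('hover', 40) tip6.4 b az 17 p [0.468 0.107 0.25 ] tz [ 0.55   0.273 -0.789] w [0.277 0.012 0.524] q [-0.138 -0.204  0.027  2.248 -0.437  0.507  2.197]
low tip7.5 b az 21 p [0.469 0.106 0.12 ] tz [ 0.537  0.265 -0.801] w [0.283 0.015 0.398] q [ 0.165  0.056 -0.282  2.41  -1.235  0.2    3.05 ]
```

```bash
python3 -m jog '[[[-14,4,4],0],[[-14,4,4],0],[[-14,4,4],0],[[-14,4,4],0],[[-14,4,4],0],[[-8,2,-5],0],[[-5,2,-10],0],[[0,2,-14],0],[[0,2,-18],0],[[0,2,-20],0]]'>/dev/null;python3 -c "import h;h.tip()"
python3 - <<'E'
from tail import *
q=cur();info(q)
G=np.array([.472,.106,.25])
x=q;y=-4
for k in range(15,0,-1):
    pp=fk(x)[0];d=(G-pp)*1000/k;x=run(x,[(d,y)])
    if k==15: print(d)
info(x)
E
```

```text
tip 1.4
t 38.83 q [-1.101 -0.083  0.549  0.783  0.584  1.76   1.066] p [0.476 0.028 0.795] 
 tz [ 0.692 -0.174 -0.701] ty [0.266 0.964 0.024] F [ 0.906 -1.234 -1.147] op 0.458 g 62.09391255626542
 tip1.4 b az -168 p [0.477 0.029 0.795] tz [ 0.692 -0.174 -0.701] w [0.237 0.089 1.038] q [-1.101 -0.083  0.549  0.783  0.584  1.76   1.066]
[ -0.345   5.15  -36.347]
 tip1.4 b az 132 p [0.472 0.106 0.25 ] tz [ 0.196 -0.686 -0.701] w [0.404 0.344 0.493] q [-1.018  0.365  0.363  1.731  0.604  1.439 -0.611]
```

Tip is only 1.4°. Now down over the free part of the tray, yawing so the wrist stays clear of the dishes.

```bash
python3 -m jog '[[[0,5,-30],-4],[[0,5,-36],-4],[[0,5,-36],-4],[[0,5,-36],-4],[[0,5,-36],-4],[[0,5,-36],-4],[[0,5,-36],-4],[[0,5,-36],-4],[[0,5,-36],-4],[[0,5,-36],-4],[[0,5,-36],-4],[[0,5,-36],-4],[[0,5,-36],-4],[[0,5,-36],-4],[[0,5,-30],-4],[[0,0,0],0],[[0,0,0],0],[[0,0,0],0]]'>/dev/null;python3 -c "import h;h.tip()"
python3 - <<'E'
from cam import *
from station import manip
np.set_printoptions(precision=4,suppress=True)
S=manip.grab_frame("scene");T=manip.grab_frame("top");cv2.imwrite("pics/place.png",cv2.resize(S["img"][120:320,180:460,::-1],None,fx=2.8,fy=2.8))
for f,c in ((S,"scene"),(T,"top")):
    for d in manip.silhouettes(c,"bottle")[:2]:
        ys,xs=np.nonzero(d["region"]);print(c,round(d["p"],2),xs.min(),xs.max(),ys.min(),ys.max(),len(xs))
p=manip.observe()["position"];a=p-[0,0,.062]
print("pred base/cap scene",proj(S,a),proj(S,a+[0,0,.13]),"tray_free px",proj(S,(.4724,.106,.004)))
E
```

```text
tip 1.4
t 40.33 q [-1.017  0.347  0.378  1.705  0.608  1.46  -0.577] p [0.477 0.103 0.268] 
 tz [ 0.198 -0.683 -0.703] ty [0.967 0.252 0.028] F [ 0.986 -0.428  0.073] op 0.456 g 62.067235523368254
scene 0.6 300 318 130 179 628
top 0.74 251 266 235 249 199
pred base/cap scene [306.9832 174.1608] [310.3426 133.8023] tray_free px [304.4278 223.6235]
```

View pics/place.png

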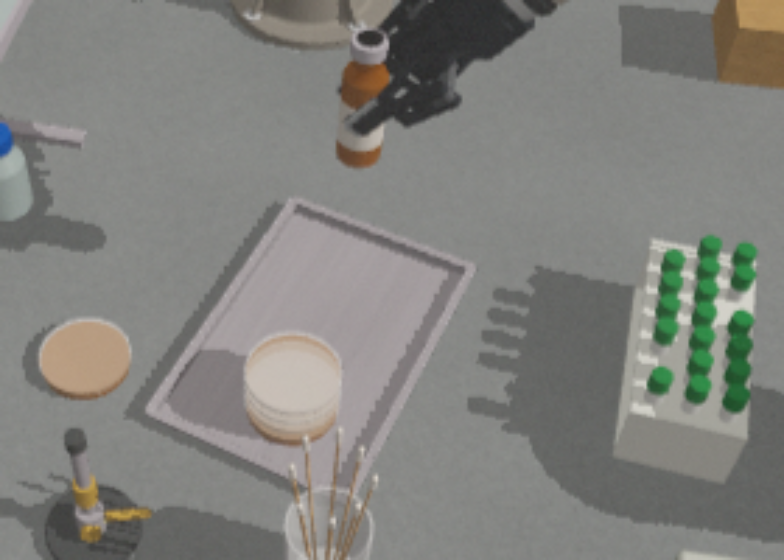

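The picture shows the bottle gripped upright at about (360,100), above the tray's free half at (370,260). Its pixel extent matches the undisturbed grasp, so it has not slipped. Lowering.

```bash
python3 -m jog '[[[0,0,-20],0],[[0,0,-25],0],[[0,0,-25],0],[[0,0,-25],0],[[0,0,-25],0],[[0,0,-25],0],[[0,0,-20],0],[[0,0,-12],0],[[0,0,-6],0],[[0,0,-5],0],[[0,0,-4],0],[[0,0,0],0],[[0,0,0],0]]'>/dev/null;python3 -c "import h;h.tip()"
```

```text
tip 1.3
t 41.62 q [-0.988  0.618  0.355  1.869  0.588  1.1   -0.806] p [0.477 0.102 0.075] 
 tz [ 0.194 -0.683 -0.704] ty [0.969 0.247 0.027] F [-0.18  -0.026 -1.239] op 0.455 g 62.048311349476535
```

```bash
python3 -m jog '[[[0,0,-2],0],[[0,0,-2],0],[[0,0,-2],0],[[0,0,-1],0],[[0,0,0],0],[[0,0,0],0]]'>/dev/null;python3 -c "import h;h.tip()"; python3 -m jog '[[[0,0,-1],0],[[0,0,-1],0],[[0,0,0],0],[[0,0,0],0]]' >/dev/null;python3 -c "import h;h.tip()"
```

```text
tip 1.3
t 42.12 q [-0.987  0.632  0.354  1.872  0.587  1.088 -0.814] p [0.476 0.102 0.067] 
 tz [ 0.193 -0.684 -0.703] ty [0.969 0.247 0.025] F [ 0.538  0.215 -1.27 ] op 0.451 g 62.04754321199289
tip 1.4
t 42.45 q [-0.987  0.635  0.354  1.872  0.588  1.087 -0.816] p [0.477 0.101 0.066] 
 tz [ 0.193 -0.685 -0.702] ty [0.969 0.247 0.026] F [-1.002  0.511  5.953] op 0.451 g 62.59057135153853
```

Contact felt (about 7 N upward). Releasing.

```bash
python3 -m jog '[[[0,0,0],0],[[0,0,0],0],[[0,0,0],0],[[0,0,0],0],[[0,0,0],0],[[0,0,0],0],[[0,0,0],0],[[0,0,0],0]]' 1.0 20 >/dev/null;python3 -c "import h;h.st()"
python3 - <<'E'
from cam import *
S=manip.grab_frame("scene");cv2.imwrite("pics/rel.png",cv2.resize(S["img"][120:320,180:460,::-1],None,fx=2.8,fy=2.8))
E
```

```text
t 43.12 q [-0.986  0.636  0.354  1.873  0.587  1.084 -0.816] p [0.476 0.102 0.065] 
 tz [ 0.193 -0.684 -0.703] ty [0.969 0.247 0.025] F [-0.033  0.4   -0.368] op 0.998 g 0.0
```

View pics/rel.png

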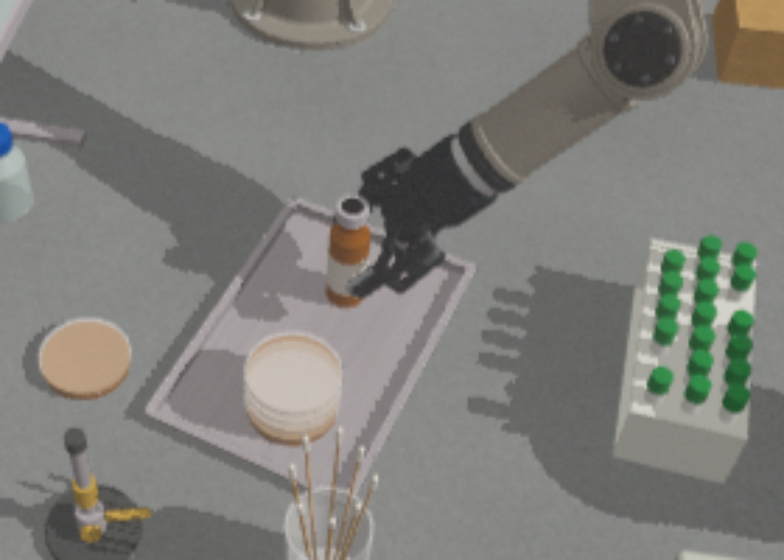

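The bottle stands upright at (347,250) on the tray, with the fingers open around it. Backing out along the tool axis (−tz).

```bash
python3 -m jog '[[[-2,7,7],0],[[-3,10,10],0],[[-4,14,14],0],[[-4,14,14],0],[[-4,14,14],0],[[-4,14,14],0],[[-4,14,14],0],[[-4,14,14],0],[[-4,14,14],0],[[0,0,0],0],[[0,0,0],0],[[0,0,0],0]]' >/dev/null;python3 -c "import h;h.st()"
python3 - <<'E'
from cam import *
S=manip.grab_frame("scene");cv2.imwrite("pics/end.png",cv2.resize(S["img"][120:320,180:460,::-1],None,fx=2.8,fy=2.8))
r=manip.silhouettes("scene","bottle")[0]["region"];print(cyl(S,r,[(.004,.02),(.094,.02),(.119,.016),(.134,.016)],0))
E
```

```text
t 44.17 q [-1.123  0.549  0.308  1.637  0.498  1.455 -0.764] p [0.443 0.216 0.18 ] 
 tz [ 0.192 -0.685 -0.703] ty [0.969 0.246 0.025] F [ 0.554 -0.261 -0.127] op 1.004 g 0.0
(array([0.47760691, 0.10364825]), array([-0.61237559,  0.57973796, -0.44947113,  0.4232185 ]))
```

View pics/end.png

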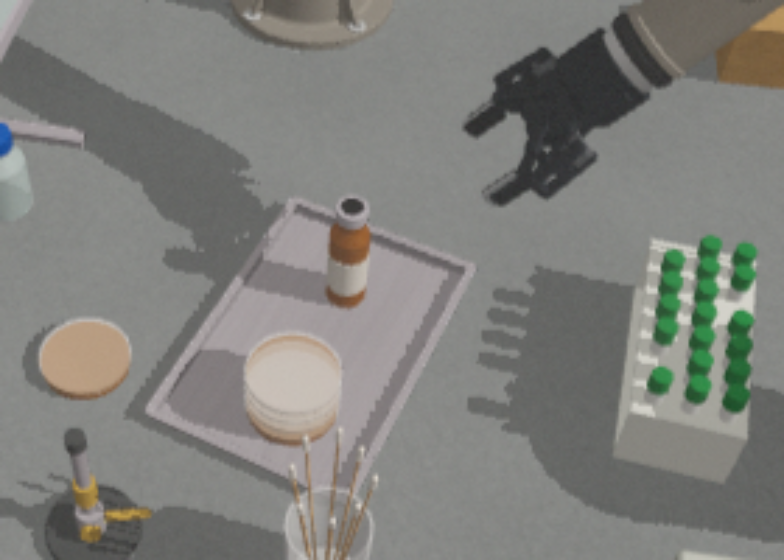

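The bottle stands upright on the free part of the tray at (347,250), the gripper is clear at (530,130), and everything else in view is in place. Handing in.

```bash
python3 -c "
from station import manip
print(manip.hand_in())"
```

```text
the job is handed in; nothing more can be done
None
```

I handed the job in at about 44 s: the bottle was held tipped over 130° (up to 141° by the tool pose) for over 2 s, then stood upright and released on the free part of the tray, with no bystander seen to move; the hand-in gave no verdict.

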